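# Sort stray vials and tweezers into their trays

## Task

Sort the five stray things on the bench into the three grey trays behind them, going by size and shape and not by colour: stand the two large vials upright in the deeper tray with the two large bays and the two small vials upright in the low tray with the two small bays, one vial to a bay, and lay the tweezers flat and lengthways on the floor of the long undivided tray. Do not tip any vial over on the way, and leave the timer and the white cup lid lying where they are.

Things in the scene. Friction and masses are not known exactly. Their poses are not given: they have to be found in the camera images.
- large_vial_a: Large upright reagent bottle (vial) with screw cap, brown with a white cap. Body 33 mm across from its foot to 60 mm up, cap 26 mm across on top, 70 mm high in all, about 22 g, loose. Origin: centre of its underside, z up along its axis. Grip the body from above, about 45 mm up.
- large_vial_b: Large upright reagent bottle (vial) with screw cap, white with a pink cap. Body 33 mm across from its foot to 60 mm up, cap 26 mm across on top, 70 mm high in all, about 22 g, loose. Origin: centre of its underside, z up along its axis. Grip the body from above, about 45 mm up.
- small_vial_a: Small upright reagent bottle (vial) with screw cap, brown with a blue cap. Body 25 mm across from its foot to 41 mm up, cap 20 mm across on top, 48 mm high in all, about 22 g, loose. Origin: centre of its underside, z up along its axis. Grip the body from above, about 33 mm up.
- small_vial_b: Small upright reagent bottle (vial) with screw cap, white with a pink cap. Body 25 mm across from its foot to 41 mm up, cap 20 mm across on top, 48 mm high in all, about 22 g, loose. Origin: centre of its underside, z up along its axis. Grip the body from above, about 33 mm up.
- tweezers: Steel tweezers lying on the bench, 122 mm long (along its y axis), 11 mm wide (x), 8 mm high (z), about 20 g, loose and rigid. Origin: centre of the underside. Grip across the width at the middle with the fingertips almost on the bench.
- large_vial_tray: The deeper grey tray, fixed, 64 x 124 x 24 mm (x, y, height): two equal square bays in a row along its y axis, each 56 mm square inside, centred 30 mm from the tray's centre along +y or -y; walls and divider 4 mm, floor 3 mm thick (dark liner), rim 24 mm above the bench. Origin: centre of its underside, at bench level. Fingers that close along the tray's x keep clear of the other bay.
- small_vial_tray: The low two-bay grey tray, fixed, 54 x 104 x 12 mm (x, y, height): two equal square bays in a row along its y axis, each 46 mm square inside, centred 25 mm from the tray's centre along +y or -y; walls and divider 4 mm, floor 3 mm thick (dark liner), rim 12 mm above the bench. Origin: centre of its underside, at bench level. Fingers that close along the tray's x keep clear of the other bay.
- tweezer_tray: Long low grey tray without divider, fixed to the bench, 88 x 158 x 12 mm (x, y, height); inside 80 x 150 mm, the long way along its y axis; walls 4 mm, floor 3 mm thick (dark liner). Origin: centre of its underside, at bench level; z up.
- lab_timer: Bystander: flat square white bench timer, 64 x 64 x 18 mm, loose among the things to sort. Origin: centre of the underside. To be left alone.
- cup_lid: Bystander: flat round white cup lid, 64 mm across, 10 mm high, loose among the things to sort. Origin: centre of the underside. To be left alone.

How it is judged:
By the outcome, as a careful person would: the job done as asked, in the order asked, and still so for the second after the job is handed in, with the robot touching nothing.
It also fails if it takes over 112 s, if anything falls off the work surface, if the arm or the gripper's body presses on something with over 40 N, if the wrist force passes 120 N, or if a joint passes its speed limit or range.

## Robot

A 6-joint arm with a two-finger parallel gripper is mounted at the origin on a cart in front of the work surface, level with it; the furniture and walls round the work are solid. World frame = base frame: x ahead of the robot, y to its left, z up, the work surface at z = 0. Lengths are in m, angles in degrees, forces in N, time in s.
With the tool pointing down it reaches from about 0.35 to 0.875 m from the base axis. Payload 4.2 kg.
Tool frame: the origin (TCP) lies on the centre line of the jaws, within the pads' length; the fingertips stand 19 mm ahead of it and the grasp point (between the pads) is the TCP; x points along the fingers, y is the direction in which the jaws open and shut, and the axes are right-handed (so a half turn about x gives the same grasp; the last joint's range is limited). The gripper opens to 87 mm and grips with 3 to 60 N. Pads are 19 mm wide; open, the fingers measure 117 mm over their backs; the gripper's body (75 mm by 190 mm) begins 51 mm behind the grasp point.
Start: joints at [88.728, 22.042, 0.453, 0, -68.411, -14.817], TCP at [0.173, 0.601, 0.242] pointing down, gripper open.
Joint ranges: [-179.83, 179.83], [-69.29, 118.12], [-61.27, 80.66], [-181.25, 117.63], [-171.15, -9.14], [-177.46, 177.46]. Speed limits (degrees/s): [159.86, 159.86, 180, 180, 180, 180].

## Interface

Orientations are given as a 3x3 rotation matrix whose columns are the frame's x, y, z axes.
In Python, from station import r, viewer, job, spotter gives the robot as it stands.
- The arm moves only by the tool play_rows, never from a script. Its argument "commands" is a list of rows, each an object of numbers: "fingers": the gripper command: -1 is fully open, 1 is shut, values between are in proportion; "tx", "ty", "tz": the shift along the tool's x, y, z normalised to -1 to 1, where 1 is 750 mm; "ax", "ay", "az": the turn, a rotation vector about the tool's x, y, z normalised to -1 to 1, where 1 is pi rad. In form: [{"fingers": .., "tx": .., "ty": .., "tz": .., "ax": .., "ay": .., "az": ..}, ...]. A call has 1 to 5 rows; each row is the pose to reach, as a shift and turn from the pose commanded when the call began, along the tool's axes at that moment, turning the shorter way round; what a row does not reach only later rows make up. A row lasts 1/12 s, in which the tool goes at most 41.7 mm and 7.16 degrees, less where a joint would pass 70% of its speed; a pose out of reach is approached as far as the arm can. A call with a number of a shift or a turn outside -1 to 1 is refused whole. A call with a gripper value outside its range is refused whole. The fingers move at their own pace and stop on an object; the grip force is fixed at half the most. Time passes only in rows, so rows that repeat a pose let the fingers close. It gives the time, the measured TCP pose, the force and the opening at its end, in the units of the state.
- r.sense(): the state, without advancing time (a new reading comes with each control period).
- viewer.capture(name): name is "scene" or "top" or "wrist"; returns a dict with "image" (420x560x3 uint8, red, green, blue), "fx", "fy", "cx", "cy" (pixels), "dist" ([k1, k2, p1, p2, k3] as OpenCV has them; the pictures are not rectified), "R" (3x3) and "t" (3): a world point X has camera coordinates R X + t; the wrist camera has in their place "mount" (4x4, takes a point from camera to tool coordinates, whose origin is the TCP and whose axes are the tool frame's). Camera axes: x right, y down, z forward; pixel columns grow to the right and rows downward; lengths in m; the calibration is good to about 2 mm. A picture is of the moment at which its call begins: read the wrist's pose just before it. There is no depth.
- job.finish_job(): hands the job in, once; it reports no verdict.
Trained networks look in a picture, given as the dict that the camera call returned (one of the last four; its "shot" number tells which), for a name from the list of things; names that differ only in an ending like _2 or _b are one class to them, and where a whole thing is asked for, a point or a joint stands for the part that bears it (a point fixed in the world has none). Each returns a list of dicts, best first, with "score" (0 to 1); they miss things now and then, are a little off and sometimes report something else, mostly with a low value. They report only what shows in the picture. A call takes as long as a camera call.
- spotter.find_in(name, picture): "uv" ([column, row] in pixels, amid what is visible of it).
- spotter.silhouettes(name, picture): "region" (420x560 bool, what is visible of it) and "uv" ([column, row] in pixels, amid what is visible of it).
The state is a dict: "time_s": time; "joints": joint angles; "joint_velocities": joint speeds; "effort": joint torques, N m; "tcp_pos": TCP position; "ee_rot": TCP orientation; "wrist_force": force on the tool from outside, world axes, zero at the start; "moment": the same for the moment, N m; "gripper_width": opening from 0.0 (shut) to 1.0 (fully open).
Only numpy, scipy, OpenCV 4.12 (cv2) and the standard library are available. Lean on these libraries where they do the work, as an engineer would, in place of code of your own. Each camera call takes 0.05 s, during which the arm holds its last target. There are 200 camera calls.

## Working session

There is one attempt and no reset: what is moved stays moved. The work goes in short steps, Python scripts to look and compute and a tool call to move; the robot and the scene stay as the last step left them, time stands still between calls to the robot, and variables do not carry over. Pictures are saved under pics/ and viewed, about 12 in all and at most 16, crops included, and the job is handed in when it is done.

Besides the shell and the picture viewer there is one more tool, called as a command line: name --argument value ..., lists and objects as JSON in quotes. play_rows: Moves the arm, as the interface text tells. Its arguments: {"type":"object","properties":{"commands":{"type":"array"}},"required":["commands"]}

```bash
ls; mkdir -p pics; python3 - <<'E'
from station import r, viewer, job, spotter
import cv2,json
s=r.sense(); print(s)
for n in ["scene","top"]:
    p=viewer.capture(n); cv2.imwrite(f"pics/{n}0.png",p["image"][:,:,::-1])
    print({k:v for k,v in p.items() if k!="image"})
    for o in ["large_vial_a","small_vial_a","tweezers","large_vial_tray","small_vial_tray","tweezer_tray","lab_timer","cup_lid"]:
        print(n,o,[(d["uv"],round(d["score"],2)) for d in spotter.find_in(o,p)])
E
```

```text
pics
{'time_s': 0.0, 'joints': array([ 8.87287254e+01,  2.20908857e+01,  3.81642052e-01, -2.75930529e-02,
       -6.84115600e+01, -1.48184278e+01]), 'joint_velocities': array([ 0.08551015,  0.05036004, -0.07949338, -0.0808308 ,  0.05325845,
        0.05019226]), 'effort': array([-6.95388881e-04, -3.90670896e+01,  1.87398702e+01,  4.21993509e+00,
        1.07351015e-02, -2.10726162e-04]), 'tcp_pos': array([0.17302558, 0.60000315, 0.24047459]), 'ee_rot': array([[-4.94472960e-04, -2.77312143e-01, -9.60779752e-01],
       [-2.09792538e-03, -9.60777467e-01,  2.77312563e-01],
       [-9.99997677e-01,  2.15276779e-03, -1.06701704e-04]]), 'wrist_force': array([ 0.56202628, -0.38235988,  0.98117958]), 'moment': array([ 0.00772315, -0.0122619 , -0.02153083]), 'gripper_width': 1.0032374087209834}
{'fx': 488.18818167549836, 'fy': 488.18818167549836, 'cx': 277.4581220661091, 'cy': 211.45340168342207, 'dist': array([-0.10835501,  0.        ,  0.        ,  0.        ,  0.        ]), 'R': array([[ 0.90154093, -0.43240885, -0.01570139],
       [-0.26208781, -0.51684104, -0.81497566],
       [ 0.34428
[... 560 characters left out ...]
8322, 'cx': 283.62831744871363, 'cy': 210.5705195937417, 'dist': array([0.02854509, 0.        , 0.        , 0.        , 0.        ]), 'R': array([[ 0.01552103, -0.99975787,  0.01559799],
       [-0.99703368, -0.01665112, -0.07514372],
       [ 0.07538525, -0.01438541, -0.99705071]]), 't': array([-0.02952983,  0.51161176,  1.03261029]), 'shot': 2}
top large_vial_a [([232.6, 235.3], 0.59), ([353.9, 245.2], 0.44)]
top small_vial_a [([316.8, 232.8], 0.52)]
top tweezers [([390.8, 256.2], 0.59)]
top large_vial_tray [([272.8, 171.8], 0.85)]
top small_vial_tray [([195.6, 172.5], 0.66)]
top tweezer_tray [([359.1, 178.6], 0.95)]
top lab_timer [([276.2, 232.2], 0.6)]
top cup_lid [([159.5, 244.9], 0.8)]
```

```bash
python3 - <<'E'
import cv2
a=cv2.imread("pics/top0.png")[130:290,120:440]; cv2.imwrite("pics/topc.png",cv2.resize(a,None,fx=2.5,fy=2.5,interpolation=2))
a=cv2.imread("pics/scene0.png"); cv2.imwrite("pics/scenec.png",cv2.resize(a[120:400,140:480],None,fx=2,fy=2))
E
```

```text
(no output)
```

View pics/topc.png

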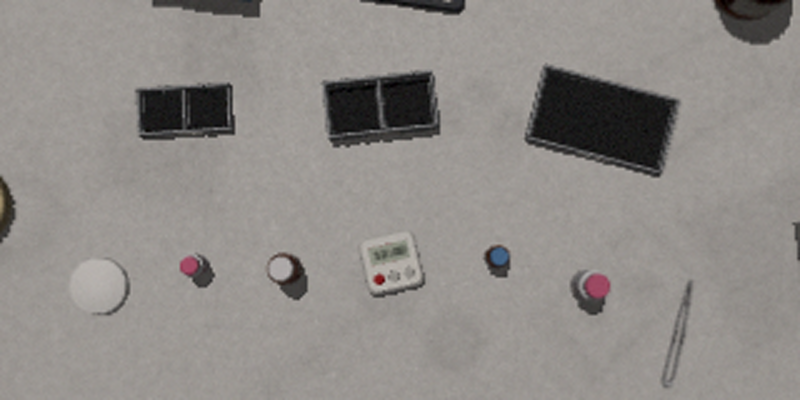

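View pics/scenec.png

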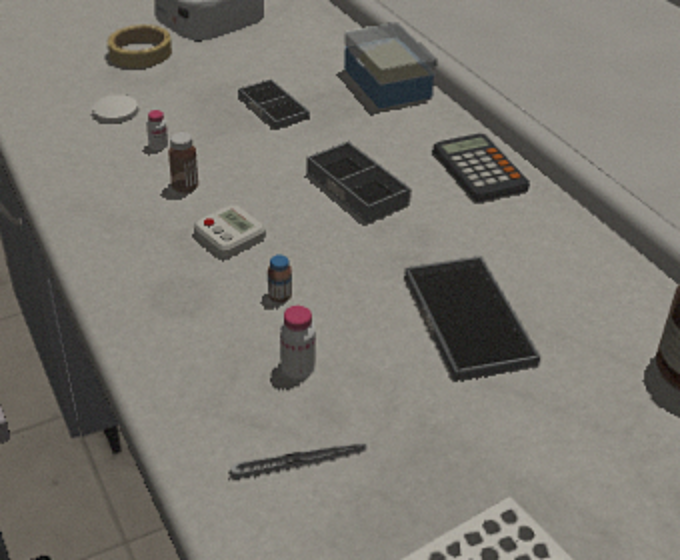

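The top view (crop at 2.5×) shows, left to right, the lid (98,285), small pink vial (190,266), large brown vial (285,268), timer (390,264), small blue-capped vial (498,257), large pink vial (597,285) and tweezers (667,385)–(689,282). The trays are behind them at (185,110) small, (381,108) large and (603,120) long. Next I'll fit poses from the silhouettes in both cameras.

```bash
cat > est.py <<'E'
import numpy as np, cv2
from scipy.optimize import minimize
def proj(X,p):
    return cv2.projectPoints(X,cv2.Rodrigues(p["R"])[0],p["t"],np.array([[p["fx"],0,p["cx"]],[0,p["fy"],p["cy"]],[0,0,1.]]),p["dist"])[0][:,0]
def unproj(uv,p,z):
    K=np.array([[p["fx"],0,p["cx"]],[0,p["fy"],p["cy"]],[0,0,1.]])
    a=cv2.undistortPoints(np.array([[uv]],float),K,p["dist"])[0,0]
    d=p["R"].T@np.r_[a,1]; c=-p["R"].T@p["t"]; return c+d*(z-c[2])/d[2]
def box(a,b,h): return np.array([[x,y,z] for x in(-a/2,a/2) for y in(-b/2,b/2) for z in(0,h)])
def vial(db,hb,dc,h):
    t=np.arange(0,2*np.pi,.2); c=np.c_[np.cos(t),np.sin(t),0*t]
    o=np.ones(len(t))[:,None]*[0,0,1]
    return [np.r_[c*db/2,c*db/2+o*hb],np.r_[c*dc/2+o*hb,c*dc/2+o*h]]
M={"large_vial":vial(.033,.060,.026,.070),"small_vial":vial(.025,.041,.020,.048),"tweezers":[box(.011,.122,.008)],
"large_vial_tray":[box(.064,.124,.024)],"small_vial_tray":[box(.054,.104,.012)],"tweezer_tray":[box(.088,.158,.012)],
"lab_timer":[box(.064,.064,.018)],"cup_lid":[vial(.064,.005,.064,.010)[0]*[1,1,2]]}
S=4
def render(name,q,p):
    m=np.zeros((420*S,560*S),np.uint8); c,s=np.cos(q[2]),np.sin(q[2])
    for V in M[name]:
        W=V@np.array([[c,s,0],[-s,c,0],[0,0,1]])+[q[0],q[1],q[3] if len(q)>3 else 0]
        h=cv2.convexHull(((proj(W,p)+.5)*S-.5).astype(np.float32))
        cv2.fillConvexPoly(m,np.round(h*16).astype(np.int32),1,shift=4)
    return m
def fit(name,obs,q0,z=0):
    """obs: list of (picture, region)"""
    T=[(p,cv2.resize(g.astype(np.uint8),None,fx=S,fy=S,interpolation=0)) for p,g in obs]
    def cost(v):
        c=0
        for p,t in T:
            m=render(name,[v[0]/1e3,v[1]/1e3,v[2]/100,z],p); c+=1-(m&t).sum()/(m|t).sum()
        return c/len(T)
    x0=[q0[0]*1e3,q0[1]*1e3,q0[2]*100]
    o=minimize(cost,x0,method="Nelder-Mead",options=dict(initial_simplex=np.array(x0)+np.array([[0,0,0],[12,0,0],[0,12,0],[0,0,15]]),maxiter=150,xatol=.1,fatol=1e-4))
    return o.x[0]/1e3,o.x[1]/1e3,o.x[2]/100,round(o.fun,3)
E
python3 - <<'E'
from station import r, viewer, job, spotter
from est import *
P={n:viewer.capture(n) for n in("top","scene")}
vis={n:cv2.resize(P[n]["image"][:,:,::-1],None,fx=S,fy=S,interpolation=2) for n in P}
# guess from top pixel, height
c=lambda u,v:(120+u/2.5,130+v/2.5)
G={"large_vial_a":("large_vial",c(285,268),.07,0),"large_vial_b":("large_vial",c(597,285),.07,0),"small_vial_a":("small_vial",c(498,257),.048,0),
"small_vial_b":("small_vial",c(190,266),.048,0),"tweezers":("tweezers",c(678,334),.004,0),"large_vial_tray":("large_vial_tray",c(381,108),.024,.08),
"small_vial_tray":("small_vial_tray",c(185,110),.012,.03),"tweezer_tray":("tweezer_tray",c(603,120),.01,-.23),"lab_timer":("lab_timer",c(391,264),.018,.1),"cup_lid":("cup_lid",c(98,285),.01,0)}
G["tweezers"]=("tweezers",c(678,334),.004,1.36)
for k,(m,uv,z,yaw) in G.items():
    w=unproj(uv,P["top"],z); obs=[]; seen=[]
    for n,p in P.items():
        e=proj(np.array([[w[0],w[1],z/2]]),p)[0]
        for d in sorted(spotter.silhouettes(k,p),key=lambda d:np.hypot(*(np.array(d["uv"])-e)))[:1]:
            if np.hypot(*(np.array(d["uv"])-e))<12: obs.append((p,d["region"])); seen.append((n,round(d["score"],2),int(d["region"].sum())))
    if not obs: print(k,w.round(4),"unseen"); continue
    q=fit(m,obs,[w[0],w[1],yaw])
    each=[np.round(fit(m,[o],q)[:3],4).tolist() for o in obs]
    print(k,"guess",w[:2].round(4),"fit",np.round(q[:2],4),"yaw",round(np.degrees(q[2]),1),"cost",q[3],seen,each)
    for n,p in P.items():
        cs,_=cv2.findContours(render(m,q[:3],p),cv2.RETR_EXTERNAL,cv2.CHAIN_APPROX_NONE); cv2.drawContours(vis[n],cs,-1,(0,255,0),1)
cv2.imwrite("pics/fit_top.png",cv2.resize(vis["top"][140*S:290*S,140*S:420*S],(800,429),interpolation=cv2.INTER_AREA))
cv2.imwrite("pics/fit_scene.png",cv2.resize(vis["scene"][150*S:370*S,170*S:430*S],(700,592),interpolation=cv2.INTER_AREA))
E
```

```text
large_vial_a guess [0.4363 0.1079] fit [0.4371 0.1149] yaw -2.6 cost 0.142 [('top', 0.63, 124), ('scene', 0.82, 380)] [[0.4375, 0.1124, -0.0603], [0.4382, 0.1182, 0.1851]]
large_vial_b guess [ 0.4237 -0.2187] fit [ 0.4243 -0.2181] yaw -1.9 cost 0.247 [('top', 0.45, 103), ('scene', 0.8, 602)] [[0.4243, -0.2181, -0.0339], [0.4243, -0.2181, -0.033]]
small_vial_a guess [ 0.4517 -0.1171] fit [ 0.4542 -0.1168] yaw 2.1 cost 0.08 [('scene', 0.74, 253)] [[0.4542, -0.1168, 0.0371]]
small_vial_b guess [0.437  0.2113] fit [0.4386 0.2134] yaw 4.6 cost 0.152 [('top', 0.57, 88), ('scene', 0.45, 155)] [[0.4386, 0.2132, 0.069], [0.4388, 0.2153, 0.1321]]
tweezers guess [ 0.3704 -0.3229] fit [ 0.3713 -0.3213] yaw 77.0 cost 0.471 [('scene', 0.7, 301)] [[0.3707, -0.3212, 1.3501]]
large_vial_tray guess [0.615  0.0115] fit [0.6211 0.0139] yaw 7.0 cost 0.049 [('top', 0.7, 1063), ('scene', 0.76, 1175)] [[0.6211, 0.0138, 0.1214], [0.6217, 0.0147, 0.1232]]
small_vial_tray guess [0.6107 0.2301] fit [0.6138 0.2327] yaw 4.3 cost 0.066 [('top', 0.76, 745), ('scene', 0.73, 529)] [[0.6124, 0.2325, 0.0771], [0.6151, 0.234, 0.0864]]
tweezer_tray guess [ 0.6082 -0.2381] fit [ 0.6108 -0.2355] yaw -13.7 cost 0.044 [('top', 0.87, 1773), ('scene', 0.92, 2583)] [[0.6102, -0.2353, -0.2621], [0.6111, -0.2361, -0.2375]]
lab_timer guess [ 0.4427 -0.0025] fit [ 0.4465 -0.0026] yaw 13.8 cost 0.152 [('top', 0.72, 513), ('scene', 0.65, 584)] [[0.4467, -0.0026, 0.2414], [0.4474, 0.0011, 0.2391]]
cup_lid guess [0.4149 0.3191] fit [0.4154 0.3204] yaw 0.9 cost 0.097 [('top', 0.87, 429), ('scene', 0.81, 275)] [[0.4154, 0.3189, 0.0508], [0.4152, 0.3234, 0.0356]]
```

View overlay.

View pics/fit_top.png

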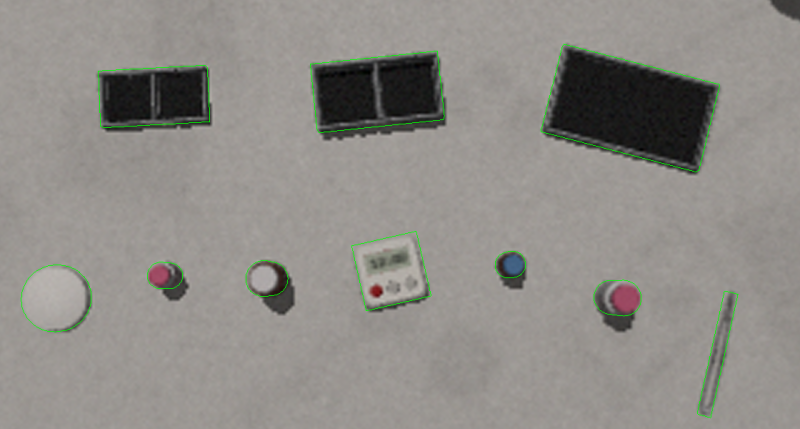

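View pics/fit_scene.png

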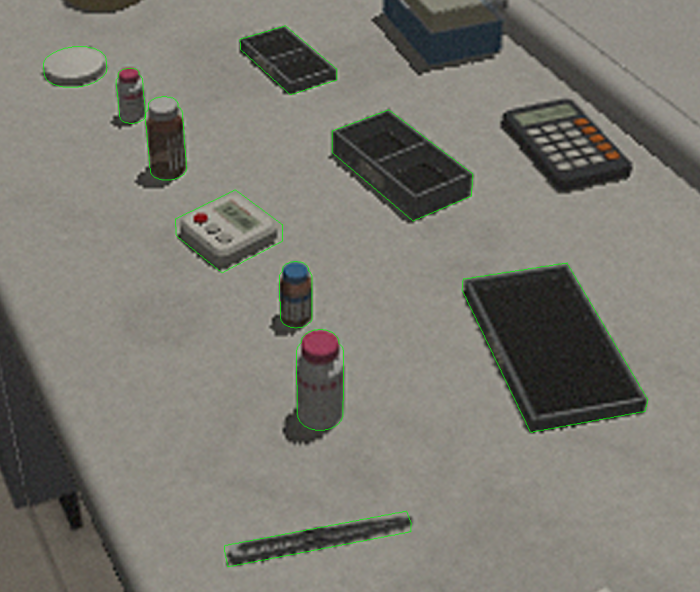

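The fitted outlines lie on all ten objects in both views. The blue box behind the small tray could be in the gripper body's way, so I'll measure it first.

```bash
cat > plan.py <<'E'
import sys, numpy as np
from station import r
from scipy.spatial.transform import Rotation as Ro
def plan(x,y,z,yaw=None):
    s=r.sense(); R=s["ee_rot"]; p=s["tcp_pos"]
    if yaw is None: yaw=np.degrees(np.arctan2(R[1,1],R[0,1]))
    a=np.radians(yaw); yv=np.array([np.cos(a),np.sin(a),0]); xv=np.array([0,0,-1.])
    T=np.c_[xv,yv,np.cross(xv,yv)]
    t=R.T@(np.array([x,y,z])-p)/.75; w=Ro.from_matrix(R.T@T).as_rotvec()/np.pi
    print("tcp",p.round(4),"yaw",round(np.degrees(np.arctan2(R[1,1],R[0,1])),1),"w",round(s["gripper_width"],3),"F",s["wrist_force"].round(1),"t",round(s["time_s"],2))
    print("  t",t.round(4),"a",w.round(4),"rows",round(max(np.linalg.norm(t)*750/41.7,np.linalg.norm(w)*180/7.16),1))
if __name__=="__main__": plan(*map(float,sys.argv[1:]))
E
python3 - <<'E'
import cv2
a=cv2.imread("pics/top0.png")[60:180,130:430]; b=cv2.imread("pics/scene0.png")[120:240,220:420]
cv2.imwrite("pics/box.png",cv2.vconcat([cv2.resize(a,(750,300),interpolation=2),cv2.resize(cv2.copyMakeBorder(b,0,0,0,100,0),(750,300),interpolation=2)]))
E
python3 plan.py .4386 .2134 .16 -175.5
```

```text
tcp [0.1731 0.6005 0.2415] yaw -106.1 w 1.003 F [0.3 0.  0.6] t 2.0
  t [ 0.1087  0.3978 -0.4831] a [ 0.3856 -0.     -0.    ] rows 11.4
```

View pics/box.png

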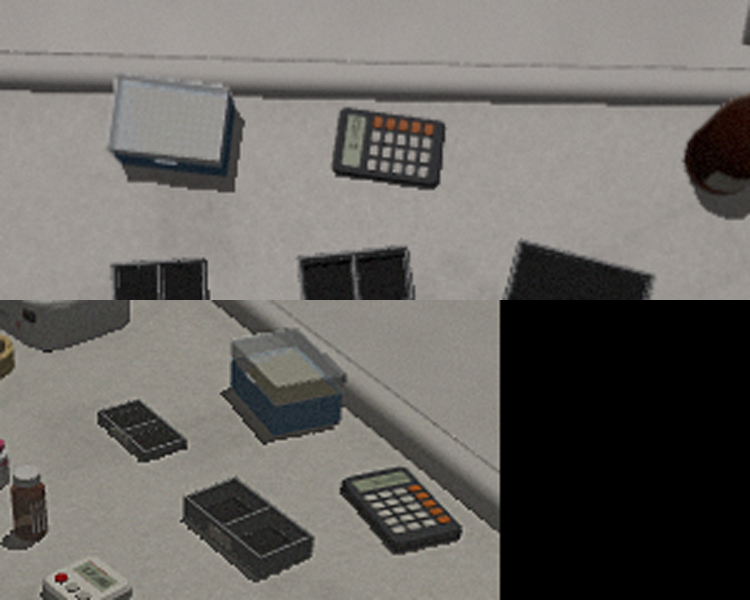

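The box's near face is at x ≈ 0.725, so a gripper over the small tray clears it by about 15 mm, and I'll place slightly towards −x. I'm starting with small_vial_b: rotate, then travel.

play_rows --commands '[{"ax": 0.193,"fingers": -1,"tx": 0,"ty": 0,"tz": 0,"ay": 0,"az": 0},{"ax": 0.193,"fingers": -1,"tx": 0,"ty": 0,"tz": 0,"ay": 0,"az": 0},{"ax": 0.193,"fingers": -1,"tx": 0,"ty": 0,"tz": 0,"ay": 0,"az": 0},{"ax": 0.193,"fingers": -1,"tx": 0,"ty": 0,"tz": 0,"ay": 0,"az": 0},{"ax": 0.193,"fingers": -1,"tx": 0,"ty": 0,"tz": 0,"ay": 0,"az": 0}]'

```text
time_s: 2.42
tcp_pos: [0.1732, 0.6005, 0.2416]
ee_rot: [[0.0, -0.779, -0.627], [0.0, -0.627, 0.779], [-1.0, -0.0, 0.0]]
wrist_force: [1.4, 0.2, -0.7]
gripper_width: 1.0
```

play_rows --commands '[{"ax": 0.193,"fingers": -1,"tx": 0,"ty": 0,"tz": 0,"ay": 0,"az": 0},{"ax": 0.193,"fingers": -1,"tx": 0,"ty": 0,"tz": 0,"ay": 0,"az": 0},{"ax": 0.193,"fingers": -1,"tx": 0,"ty": 0,"tz": 0,"ay": 0,"az": 0},{"ax": 0.193,"fingers": -1,"tx": 0,"ty": 0,"tz": 0,"ay": 0,"az": 0},{"ax": 0.193,"fingers": -1,"tx": 0,"ty": 0,"tz": 0,"ay": 0,"az": 0}]'

```text
time_s: 2.83
tcp_pos: [0.1732, 0.6005, 0.2416]
ee_rot: [[0.0, -0.997, -0.071], [0.0, -0.071, 0.997], [-1.0, -0.0, 0.0]]
wrist_force: [0.2, 0.3, 0.1]
gripper_width: 1.003
```

play_rows --commands '[{"ax": 0,"fingers": -1,"tx": 0.036,"ty": -0.104,"tz": -0.18,"ay": 0,"az": 0},{"ax": 0,"fingers": -1,"tx": 0.036,"ty": -0.104,"tz": -0.18,"ay": 0,"az": 0},{"ax": 0,"fingers": -1,"tx": 0.036,"ty": -0.104,"tz": -0.18,"ay": 0,"az": 0},{"ax": 0,"fingers": -1,"tx": 0.036,"ty": -0.104,"tz": -0.18,"ay": 0,"az": 0},{"ax": 0,"fingers": -1,"tx": 0.036,"ty": -0.104,"tz": -0.18,"ay": 0,"az": 0}]'

```text
time_s: 3.25
tcp_pos: [0.263, 0.4665, 0.2135]
ee_rot: [[-0.002, -0.997, -0.073], [-0.004, -0.073, 0.997], [-1.0, 0.002, -0.004]]
wrist_force: [-0.7, 0.6, 0.8]
gripper_width: 1.0
```

play_rows --commands '[{"ax": 0,"fingers": -1,"tx": 0.036,"ty": -0.104,"tz": -0.18,"ay": 0,"az": 0},{"ax": 0,"fingers": -1,"tx": 0.036,"ty": -0.104,"tz": -0.18,"ay": 0,"az": 0},{"ax": 0,"fingers": -1,"tx": 0.036,"ty": -0.104,"tz": -0.18,"ay": 0,"az": 0},{"ax": 0,"fingers": -1,"tx": 0.036,"ty": -0.104,"tz": -0.18,"ay": 0,"az": 0},{"ax": 0,"fingers": -1,"tx": 0.036,"ty": -0.104,"tz": -0.18,"ay": 0,"az": 0}]'

```text
time_s: 3.67
tcp_pos: [0.3506, 0.3387, 0.1864]
ee_rot: [[-0.002, -0.997, -0.072], [-0.003, -0.072, 0.997], [-1.0, 0.002, -0.003]]
wrist_force: [0.5, 0.5, -0.5]
gripper_width: 0.999
```

```bash
python3 plan.py .4386 .2134 .16 -175.5
```

```text
tcp [0.3506 0.3387 0.1864] yaw -175.9 w 0.999 F [ 0.5  0.5 -0.5] t 3.67
  t [ 0.0356 -0.1051 -0.1749] a [-0.0021 -0.001  -0.0008] rows 3.7
```

play_rows --commands '[{"ax": 0,"fingers": -1,"tx": 0.0356,"ty": -0.105,"tz": -0.175,"ay": 0,"az": 0},{"ax": 0,"fingers": -1,"tx": 0.0356,"ty": -0.105,"tz": -0.175,"ay": 0,"az": 0},{"ax": 0,"fingers": -1,"tx": 0.0356,"ty": -0.105,"tz": -0.175,"ay": 0,"az": 0},{"ax": 0,"fingers": -1,"tx": 0.0356,"ty": -0.105,"tz": -0.175,"ay": 0,"az": 0},{"ax": 0,"fingers": -1,"tx": 0.0356,"ty": -0.105,"tz": -0.175,"ay": 0,"az": 0}]'

```text
time_s: 4.08
tcp_pos: [0.4395, 0.2151, 0.1598]
ee_rot: [[-0.002, -0.997, -0.072], [-0.002, -0.072, 0.997], [-1.0, 0.002, -0.002]]
wrist_force: [-0.6, 0.6, 0.2]
gripper_width: 0.997
```

play_rows --commands '[{"ax": 0,"fingers": -1,"tx": 0.11,"ty": 0,"tz": 0,"ay": 0,"az": 0},{"ax": 0,"fingers": -1,"tx": 0.11,"ty": 0,"tz": 0,"ay": 0,"az": 0},{"ax": 0,"fingers": -1,"tx": 0.11,"ty": 0,"tz": 0,"ay": 0,"az": 0},{"ax": 0,"fingers": -1,"tx": 0.11,"ty": 0,"tz": 0,"ay": 0,"az": 0}]'

```text
time_s: 4.42
tcp_pos: [0.4376, 0.2183, 0.0774]
ee_rot: [[-0.003, -0.997, -0.078], [-0.004, -0.078, 0.997], [-1.0, 0.003, -0.003]]
wrist_force: [0.5, 0.6, -0.5]
gripper_width: 1.0
```

```bash
python3 plan.py .4386 .2134 .033; python3 - <<'E'
from station import *
import cv2
p=viewer.capture("wrist"); print(p["mount"],p["fx"],p["cx"],p["cy"],p["dist"]); cv2.imwrite("pics/w0.png",p["image"][:,:,::-1])
E
```

```text
tcp [0.4376 0.2183 0.0774] yaw -175.5 w 1.0 F [ 0.5  0.6 -0.5] t 4.42
  t [ 0.0592 -0.0011 -0.0064] a [ 0.     -0.0011 -0.0011] rows 1.1
[[-7.97077627e-04 -2.91772948e-01  9.56487277e-01 -1.44243297e-01]
 [ 9.99999675e-01 -1.20560872e-04  7.96561528e-04 -1.65841844e-04]
 [-1.17100165e-04  9.56487602e-01  2.91772950e-01 -7.95610003e-02]
 [ 0.00000000e+00  0.00000000e+00  0.00000000e+00  1.00000000e+00]] 324.2802213199703 278.35505701563824 208.62780369727744 [-0.07885717  0.          0.          0.          0.        ]
```

View pics/w0.png

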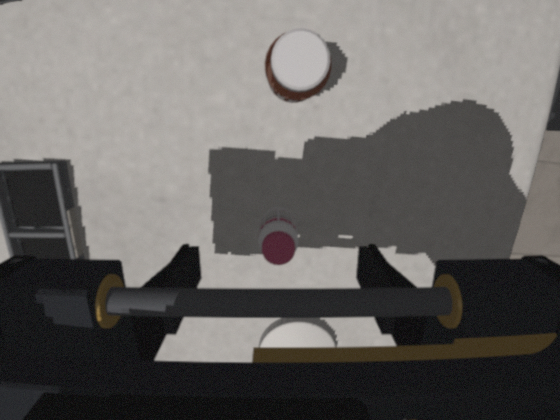

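The wrist view shows the pink cap at (278,243), centred between the finger tips at columns 195 and 362. Descending and gripping.

play_rows --commands '[{"ax": 0,"fingers": -1,"tx": 0.059,"ty": -0.001,"tz": -0.0064,"ay": 0,"az": 0},{"ax": 0,"fingers": -1,"tx": 0.059,"ty": -0.001,"tz": -0.0064,"ay": 0,"az": 0},{"ax": 0,"fingers": -1,"tx": 0.059,"ty": -0.001,"tz": -0.0064,"ay": 0,"az": 0}]'

```text
time_s: 4.72
tcp_pos: [0.4395, 0.2143, 0.035]
ee_rot: [[-0.0, -0.997, -0.078], [-0.001, -0.078, 0.997], [-1.0, 0.0, -0.001]]
wrist_force: [0.7, 0.3, 0.1]
gripper_width: 1.0
```

play_rows --commands '[{"ax": 0,"fingers": 1,"tx": 0,"ty": 0,"tz": 0,"ay": 0,"az": 0},{"ax": 0,"fingers": 1,"tx": 0,"ty": 0,"tz": 0,"ay": 0,"az": 0},{"ax": 0,"fingers": 1,"tx": 0,"ty": 0,"tz": 0,"ay": 0,"az": 0},{"ax": 0,"fingers": 1,"tx": 0,"ty": 0,"tz": 0,"ay": 0,"az": 0},{"ax": 0,"fingers": 1,"tx": 0,"ty": 0,"tz": 0,"ay": 0,"az": 0}]'

```text
time_s: 5.13
tcp_pos: [0.4397, 0.2143, 0.0352]
ee_rot: [[0.002, -0.997, -0.077], [0.002, -0.077, 0.997], [-1.0, -0.002, 0.001]]
wrist_force: [-0.2, 0.2, -0.0]
gripper_width: 0.707
```

play_rows --commands '[{"ax": 0,"fingers": 1,"tx": 0,"ty": 0,"tz": 0,"ay": 0,"az": 0},{"ax": 0,"fingers": 1,"tx": 0,"ty": 0,"tz": 0,"ay": 0,"az": 0},{"ax": 0,"fingers": 1,"tx": 0,"ty": 0,"tz": 0,"ay": 0,"az": 0},{"ax": 0,"fingers": 1,"tx": 0,"ty": 0,"tz": 0,"ay": 0,"az": 0},{"ax": 0,"fingers": 1,"tx": 0,"ty": 0,"tz": 0,"ay": 0,"az": 0}]'

```text
time_s: 5.55
tcp_pos: [0.4393, 0.2138, 0.034]
ee_rot: [[-0.0, -0.997, -0.077], [-0.0, -0.077, 0.997], [-1.0, 0.0, -0.0]]
wrist_force: [0.4, -0.1, -0.8]
gripper_width: 0.327
```

```bash
python3 plan.py .4386 .2134 .14 -175.5
```

```text
tcp [0.4393 0.2138 0.034 ] yaw -175.6 w 0.327 F [ 0.4 -0.1 -0.8] t 5.55
  t [-0.1413  0.001  -0.0005] a [-0.0004 -0.0001 -0.0001] rows 2.5
```

play_rows --commands '[{"ax": 0,"fingers": 1,"tx": 0,"ty": 0,"tz": 0,"ay": 0,"az": 0},{"ax": 0,"fingers": 1,"tx": 0,"ty": 0,"tz": 0,"ay": 0,"az": 0},{"ax": 0,"fingers": 1,"tx": 0,"ty": 0,"tz": 0,"ay": 0,"az": 0},{"ax": 0,"fingers": 1,"tx": 0,"ty": 0,"tz": 0,"ay": 0,"az": 0}]'

```text
time_s: 5.88
tcp_pos: [0.4393, 0.2138, 0.034]
ee_rot: [[-0.0, -0.997, -0.077], [-0.0, -0.077, 0.997], [-1.0, 0.0, -0.0]]
wrist_force: [0.5, 0.1, -0.0]
gripper_width: 0.276
```

play_rows --commands '[{"ax": 0,"fingers": 1,"tx": -0.03,"ty": 0,"tz": 0,"ay": 0,"az": 0},{"ax": 0,"fingers": 1,"tx": -0.07,"ty": 0,"tz": 0,"ay": 0,"az": 0},{"ax": 0,"fingers": 1,"tx": -0.11,"ty": 0,"tz": 0,"ay": 0,"az": 0},{"ax": 0,"fingers": 1,"tx": -0.14,"ty": 0,"tz": 0,"ay": 0,"az": 0},{"ax": 0,"fingers": 1,"tx": -0.14,"ty": 0,"tz": 0,"ay": 0,"az": 0}]'

```text
time_s: 6.3
tcp_pos: [0.4418, 0.2158, 0.144]
ee_rot: [[0.008, -0.997, -0.079], [0.006, -0.078, 0.997], [-1.0, -0.009, 0.006]]
wrist_force: [-0.5, 0.0, -0.5]
gripper_width: 0.275
```

play_rows --commands '[{"ax": 0,"fingers": 1,"tx": 0,"ty": -0.04,"tz": 0.007,"ay": 0,"az": 0},{"ax": 0,"fingers": 1,"tx": 0,"ty": -0.085,"tz": 0.015,"ay": 0,"az": 0},{"ax": 0,"fingers": 1,"tx": 0,"ty": -0.135,"tz": 0.024,"ay": 0,"az": 0},{"ax": 0,"fingers": 1,"tx": 0,"ty": -0.185,"tz": 0.033,"ay": 0,"az": 0},{"ax": 0,"fingers": 1,"tx": 0,"ty": -0.23,"tz": 0.041,"ay": 0,"az": 0}]'

```text
time_s: 6.72
tcp_pos: [0.6106, 0.2581, 0.1382]
ee_rot: [[-0.001, -0.997, -0.077], [-0.0, -0.077, 0.997], [-1.0, 0.001, -0.0]]
wrist_force: [-0.4, 0.8, 0.4]
gripper_width: 0.275
```

```bash
python3 plan.py .609 .258 .038 -175.5
```

```text
tcp [0.6106 0.2581 0.1382] yaw -175.6 w 0.275 F [-0.4  0.8  0.4] t 6.72
  t [1.336e-01 2.000e-03 1.000e-04] a [-0.0004 -0.0001 -0.0002] rows 2.4
```

play_rows --commands '[{"ax": 0,"fingers": 1,"tx": 0.045,"ty": 0.002,"tz": 0,"ay": 0,"az": 0},{"ax": 0,"fingers": 1,"tx": 0.09,"ty": 0.002,"tz": 0,"ay": 0,"az": 0},{"ax": 0,"fingers": 1,"tx": 0.115,"ty": 0.002,"tz": 0,"ay": 0,"az": 0},{"ax": 0,"fingers": 1,"tx": 0.127,"ty": 0.002,"tz": 0,"ay": 0,"az": 0},{"ax": 0,"fingers": 1,"tx": 0.132,"ty": 0.002,"tz": 0,"ay": 0,"az": 0}]'

```text
time_s: 7.13
tcp_pos: [0.6064, 0.2569, 0.0374]
ee_rot: [[-0.004, -0.997, -0.077], [-0.003, -0.077, 0.997], [-1.0, 0.004, -0.002]]
wrist_force: [0.6, -0.2, -0.0]
gripper_width: 0.277
```

```bash
python3 plan.py .609 .258 .038 -175.5; python3 - <<'E'
from station import *
import cv2
a=viewer.capture("scene")["image"][120:240,200:400,::-1];b=viewer.capture("top")["image"][130:250,130:330,::-1]
cv2.imwrite("pics/c1.png",cv2.resize(cv2.hconcat([a,b]),None,fx=2,fy=2,interpolation=2))
E
```

```text
tcp [0.6064 0.2569 0.0374] yaw -175.6 w 0.277 F [ 0.6 -0.2 -0. ] t 7.13
  t [-0.0008 -0.0036  0.0012] a [-0.0004 -0.0008 -0.0012] rows 0.1
```

View pics/c1.png

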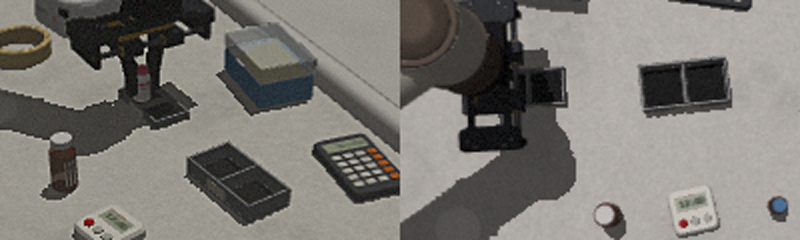

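The pink small vial is over the +y bay, clear of the blue box. I'll release it, retreat and continue with large_vial_a.

play_rows --commands '[{"ax": 0,"fingers": 1,"tx": 0,"ty": -0.003,"tz": 0.001,"ay": 0,"az": 0},{"ax": 0,"fingers": 0.0,"tx": 0,"ty": -0.003,"tz": 0.001,"ay": 0,"az": 0},{"ax": 0,"fingers": -0.2,"tx": 0,"ty": -0.003,"tz": 0.001,"ay": 0,"az": 0},{"ax": 0,"fingers": -0.2,"tx": 0,"ty": -0.003,"tz": 0.001,"ay": 0,"az": 0},{"ax": 0,"fingers": -0.2,"tx": 0,"ty": -0.003,"tz": 0.001,"ay": 0,"az": 0}]'

```text
time_s: 7.65
tcp_pos: [0.6099, 0.2589, 0.0409]
ee_rot: [[0.001, -0.997, -0.077], [0.001, -0.077, 0.997], [-1.0, -0.001, 0.001]]
wrist_force: [-0.7, -0.6, -0.4]
gripper_width: 0.495
```

play_rows --commands '[{"ax": 0,"fingers": -0.2,"tx": 0,"ty": 0,"tz": 0,"ay": 0,"az": 0},{"ax": 0,"fingers": -0.2,"tx": -0.04,"ty": 0,"tz": 0,"ay": 0,"az": 0},{"ax": 0,"fingers": -0.2,"tx": -0.09,"ty": 0,"tz": 0,"ay": 0,"az": 0},{"ax": 0,"fingers": -0.5,"tx": -0.14,"ty": 0,"tz": 0,"ay": 0,"az": 0},{"ax": 0,"fingers": -0.8,"tx": -0.17,"ty": 0,"tz": 0,"ay": 0,"az": 0}]'

```text
time_s: 8.07
tcp_pos: [0.6111, 0.2593, 0.1724]
ee_rot: [[0.006, -0.997, -0.078], [0.002, -0.078, 0.997], [-1.0, -0.006, 0.002]]
wrist_force: [0.2, 0.1, 0.7]
gripper_width: 0.677
```

```bash
python3 plan.py .437 .114 .15 -173
```

```text
tcp [0.6111 0.2593 0.1724] yaw -175.5 w 0.677 F [0.2 0.1 0.7] t 8.07
  t [ 0.0281  0.2467 -0.175 ] a [-0.014   0.0006  0.0019] rows 5.5
```

play_rows --commands '[{"ax": 0,"fingers": -1,"tx": 0.014,"ty": 0.05,"tz": -0.036,"ay": 0,"az": 0},{"ax": 0,"fingers": -1,"tx": 0.014,"ty": 0.1,"tz": -0.072,"ay": 0,"az": 0},{"ax": -0.014,"fingers": -1,"tx": 0.02,"ty": 0.15,"tz": -0.107,"ay": 0,"az": 0},{"ax": -0.014,"fingers": -1,"tx": 0.028,"ty": 0.2,"tz": -0.142,"ay": 0,"az": 0},{"ax": -0.014,"fingers": -1,"tx": 0.028,"ty": 0.24,"tz": -0.17,"ay": 0,"az": 0}]'

```text
time_s: 8.48
tcp_pos: [0.4487, 0.1249, 0.1467]
ee_rot: [[-0.001, -0.993, -0.121], [-0.0, -0.121, 0.993], [-1.0, 0.001, -0.0]]
wrist_force: [0.5, -0.4, 0.2]
gripper_width: 0.978
```

```bash
python3 plan.py .437 .114 .047 -173
```

```text
tcp [0.4487 0.1249 0.1467] yaw -173.0 w 0.978 F [ 0.5 -0.4  0.2] t 8.48
  t [ 0.133   0.0172 -0.0126] a [-0.0003 -0.     -0.0002] rows 2.4
```

play_rows --commands '[{"ax": 0,"fingers": -1,"tx": 0.0,"ty": 0.0165,"tz": -0.012,"ay": 0,"az": 0},{"ax": 0,"fingers": -1,"tx": 0.05,"ty": 0.0165,"tz": -0.012,"ay": 0,"az": 0},{"ax": 0,"fingers": -1,"tx": 0.1,"ty": 0.0165,"tz": -0.012,"ay": 0,"az": 0},{"ax": 0,"fingers": -1,"tx": 0.133,"ty": 0.0165,"tz": -0.012,"ay": 0,"az": 0},{"ax": 0,"fingers": -1,"tx": 0.133,"ty": 0.0165,"tz": -0.012,"ay": 0,"az": 0}]'

```text
time_s: 8.9
tcp_pos: [0.4364, 0.1139, 0.0437]
ee_rot: [[-0.008, -0.993, -0.12], [-0.005, -0.12, 0.993], [-1.0, 0.009, -0.004]]
wrist_force: [-0.8, -0.7, -0.1]
gripper_width: 1.001
```

play_rows --commands '[{"ax": 0,"fingers": 0,"tx": 0,"ty": 0,"tz": 0,"ay": 0,"az": 0},{"ax": 0,"fingers": 0.1,"tx": 0,"ty": 0,"tz": 0,"ay": 0,"az": 0},{"ax": 0,"fingers": 1,"tx": 0,"ty": 0,"tz": 0,"ay": 0,"az": 0},{"ax": 0,"fingers": 1,"tx": 0,"ty": 0,"tz": 0,"ay": 0,"az": 0},{"ax": 0,"fingers": 1,"tx": 0,"ty": 0,"tz": 0,"ay": 0,"az": 0}]'

```text
time_s: 9.32
tcp_pos: [0.4402, 0.1165, 0.0487]
ee_rot: [[0.002, -0.993, -0.121], [0.002, -0.121, 0.993], [-1.0, -0.003, 0.001]]
wrist_force: [0.1, -0.5, -0.5]
gripper_width: 0.705
```

play_rows --commands '[{"ax": 0,"fingers": 1,"tx": 0,"ty": 0,"tz": 0,"ay": 0,"az": 0},{"ax": 0,"fingers": 1,"tx": 0,"ty": 0,"tz": 0,"ay": 0,"az": 0},{"ax": 0,"fingers": 1,"tx": 0,"ty": 0,"tz": 0,"ay": 0,"az": 0},{"ax": 0,"fingers": 1,"tx": 0,"ty": 0,"tz": 0,"ay": 0,"az": 0},{"ax": 0,"fingers": 1,"tx": 0,"ty": 0,"tz": 0,"ay": 0,"az": 0}]'

```text
time_s: 9.73
tcp_pos: [0.4395, 0.116, 0.0474]
ee_rot: [[-0.0, -0.993, -0.121], [-0.0, -0.121, 0.993], [-1.0, 0.0, -0.0]]
wrist_force: [0.1, 0.1, 0.7]
gripper_width: 0.368
```

```bash
python3 plan.py .437 .114 .15 -173;python3 plan.py .6175 .044 .05 -173; python3 plan.py .6245 -.016 .05 -173; 
```

```text
tcp [0.4395 0.116  0.0474] yaw -173.0 w 0.368 F [0.1 0.1 0.7] t 9.73
  t [-0.1368  0.0036 -0.0022] a [-0.0003 -0.     -0.    ] rows 2.5
tcp [0.4395 0.116  0.0474] yaw -173.0 w 0.368 F [0.1 0.1 0.7] t 9.73
  t [-0.0034 -0.224  -0.124 ] a [-0.0003 -0.     -0.    ] rows 4.6
tcp [0.4395 0.116  0.0474] yaw -173.0 w 0.368 F [0.1 0.1 0.7] t 9.73
  t [-0.0034 -0.2236 -0.2045] a [-0.0003 -0.     -0.    ] rows 5.5
```

play_rows --commands '[{"ax": 0,"fingers": 1,"tx": 0,"ty": 0,"tz": 0,"ay": 0,"az": 0},{"ax": 0,"fingers": 1,"tx": 0,"ty": 0,"tz": 0,"ay": 0,"az": 0},{"ax": 0,"fingers": 1,"tx": -0.04,"ty": 0,"tz": 0,"ay": 0,"az": 0},{"ax": 0,"fingers": 1,"tx": -0.085,"ty": 0,"tz": 0,"ay": 0,"az": 0},{"ax": 0,"fingers": 1,"tx": -0.12,"ty": 0,"tz": 0,"ay": 0,"az": 0}]'

```text
time_s: 10.15
tcp_pos: [0.4397, 0.116, 0.139]
ee_rot: [[0.0, -0.993, -0.121], [-0.0, -0.121, 0.993], [-1.0, -0.0, -0.0]]
wrist_force: [0.1, 0.6, -0.6]
gripper_width: 0.363
```

play_rows --commands '[{"ax": 0,"fingers": 1,"tx": -0.013,"ty": -0.03,"tz": -0.017,"ay": 0,"az": 0},{"ax": 0,"fingers": 1,"tx": -0.013,"ty": -0.075,"tz": -0.042,"ay": 0,"az": 0},{"ax": 0,"fingers": 1,"tx": -0.013,"ty": -0.12,"tz": -0.066,"ay": 0,"az": 0},{"ax": 0,"fingers": 1,"tx": -0.013,"ty": -0.165,"tz": -0.091,"ay": 0,"az": 0},{"ax": 0,"fingers": 1,"tx": -0.013,"ty": -0.21,"tz": -0.116,"ay": 0,"az": 0}]'

```text
time_s: 10.57
tcp_pos: [0.6078, 0.0478, 0.1471]
ee_rot: [[-0.0, -0.993, -0.121], [0.0, -0.121, 0.993], [-1.0, -0.0, 0.0]]
wrist_force: [0.1, 0.2, 0.3]
gripper_width: 0.368
```

play_rows --commands '[{"ax": 0,"fingers": 1,"tx": 0,"ty": -0.014,"tz": -0.008,"ay": 0,"az": 0},{"ax": 0,"fingers": 1,"tx": 0,"ty": -0.014,"tz": -0.008,"ay": 0,"az": 0},{"ax": 0,"fingers": 1,"tx": 0,"ty": -0.014,"tz": -0.008,"ay": 0,"az": 0}]'

```text
time_s: 10.82
tcp_pos: [0.6171, 0.0435, 0.146]
ee_rot: [[-0.002, -0.993, -0.12], [-0.0, -0.12, 0.993], [-1.0, 0.002, 0.0]]
wrist_force: [0.3, 0.5, -0.1]
gripper_width: 0.364
```

```bash
python3 plan.py .6174 .0438 .0515 -173
```

```text
tcp [0.6171 0.0435 0.146 ] yaw -173.1 w 0.364 F [ 0.3  0.5 -0.1] t 10.82
  t [ 0.1259 -0.0007  0.0004] a [-0.0007  0.     -0.0007] rows 2.3
```

play_rows --commands '[{"ax": 0,"fingers": 1,"tx": 0.045,"ty": 0,"tz": 0,"ay": 0,"az": 0},{"ax": 0,"fingers": 1,"tx": 0.09,"ty": 0,"tz": 0,"ay": 0,"az": 0},{"ax": 0,"fingers": 1,"tx": 0.112,"ty": 0,"tz": 0,"ay": 0,"az": 0},{"ax": 0,"fingers": 1,"tx": 0.122,"ty": 0,"tz": 0,"ay": 0,"az": 0},{"ax": 0,"fingers": 1,"tx": 0.126,"ty": 0,"tz": 0,"ay": 0,"az": 0}]'

```text
time_s: 11.23
tcp_pos: [0.6159, 0.0443, 0.0516]
ee_rot: [[-0.003, -0.993, -0.122], [-0.001, -0.122, 0.993], [-1.0, 0.003, -0.001]]
wrist_force: [-0.2, -0.4, -0.1]
gripper_width: 0.367
```

play_rows --commands '[{"ax": 0,"fingers": 1,"tx": 0,"ty": 0,"tz": 0,"ay": 0,"az": 0},{"ax": 0,"fingers": 1,"tx": 0,"ty": 0,"tz": 0,"ay": 0,"az": 0},{"ax": 0,"fingers": -0.2,"tx": 0,"ty": 0,"tz": 0,"ay": 0,"az": 0},{"ax": 0,"fingers": -0.2,"tx": 0,"ty": 0,"tz": 0,"ay": 0,"az": 0},{"ax": 0,"fingers": -0.2,"tx": 0,"ty": 0,"tz": 0,"ay": 0,"az": 0}]'

```text
time_s: 11.65
tcp_pos: [0.618, 0.0441, 0.0538]
ee_rot: [[0.002, -0.993, -0.121], [0.001, -0.121, 0.993], [-1.0, -0.002, 0.0]]
wrist_force: [0.4, -0.5, 0.7]
gripper_width: 0.513
```

play_rows --commands '[{"ax": 0,"fingers": -0.2,"tx": 0,"ty": 0,"tz": 0,"ay": 0,"az": 0},{"ax": 0,"fingers": -0.2,"tx": -0.04,"ty": 0,"tz": 0,"ay": 0,"az": 0},{"ax": 0,"fingers": -0.2,"tx": -0.09,"ty": 0,"tz": 0,"ay": 0,"az": 0},{"ax": 0,"fingers": -1,"tx": -0.14,"ty": 0,"tz": 0,"ay": 0,"az": 0},{"ax": 0,"fingers": -1,"tx": -0.15,"ty": 0,"tz": 0,"ay": 0,"az": 0}]'

```text
time_s: 12.07
tcp_pos: [0.6213, 0.0444, 0.1729]
ee_rot: [[0.013, -0.992, -0.122], [0.002, -0.122, 0.992], [-1.0, -0.013, 0.0]]
wrist_force: [0.3, 0.7, 2.0]
gripper_width: 0.677
```

```bash
python3 plan.py .4542 -.1168 .14 -175.5; python3 plan.py .4243 -.2181 .15 -173; python3 - <<'E'
from station import *
import cv2
a=viewer.capture("scene")["image"][120:320,170:430,::-1]
cv2.imwrite("pics/c2.png",cv2.resize(a,None,fx=2,fy=2,interpolation=2))
E
```

```text
tcp [0.6213 0.0444 0.1729] yaw -173.0 w 0.677 F [0.3 0.7 2. ] t 12.07
  t [ 0.0405  0.248  -0.1861] a [0.0141 0.0001 0.0042] rows 5.6
tcp [0.6213 0.0444 0.1729] yaw -173.0 w 0.677 F [0.3 0.7 2. ] t 12.07
  t [ 0.0264  0.3039 -0.3152] a [0.0002 0.0001 0.0042] rows 7.9
```

View pics/c2.png

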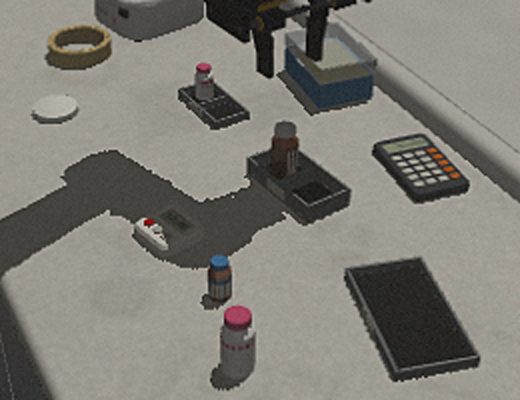

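Both placed vials stand upright in their bays. Next is small_vial_a.

play_rows --commands '[{"ax": 0,"fingers": -1,"tx": 0.01,"ty": 0.05,"tz": -0.037,"ay": 0,"az": 0},{"ax": 0,"fingers": -1,"tx": 0.01,"ty": 0.094,"tz": -0.07,"ay": 0,"az": 0},{"ax": 0.014,"fingers": -1,"tx": 0.02,"ty": 0.138,"tz": -0.103,"ay": 0,"az": 0},{"ax": 0.014,"fingers": -1,"tx": 0.03,"ty": 0.182,"tz": -0.136,"ay": 0,"az": 0},{"ax": 0.014,"fingers": -1,"tx": 0.04,"ty": 0.226,"tz": -0.17,"ay": 0,"az": 0}]'

```text
time_s: 12.53
tcp_pos: [0.467, -0.0998, 0.1356]
ee_rot: [[-0.0, -0.997, -0.078], [0.0, -0.078, 0.997], [-1.0, 0.0, 0.0]]
wrist_force: [0.7, -0.8, 0.9]
gripper_width: 0.991
```

play_rows --commands '[{"ax": 0,"fingers": -1,"tx": 0,"ty": 0.02,"tz": -0.016,"ay": 0,"az": 0},{"ax": 0,"fingers": -1,"tx": 0,"ty": 0.02,"tz": -0.016,"ay": 0,"az": 0},{"ax": 0,"fingers": -1,"tx": 0,"ty": 0.02,"tz": -0.016,"ay": 0,"az": 0}]'

```text
time_s: 12.78
tcp_pos: [0.4543, -0.1126, 0.1362]
ee_rot: [[0.0, -0.997, -0.076], [-0.0, -0.076, 0.997], [-1.0, -0.0, -0.0]]
wrist_force: [0.3, -0.4, -0.2]
gripper_width: 1.0
```

```bash
python3 plan.py .4542 -.1168 .034 -175.5
```

```text
tcp [ 0.4543 -0.1126  0.1362] yaw -175.7 w 1.0 F [ 0.3 -0.4 -0.2] t 12.78
  t [ 0.1362  0.0006 -0.0055] a [-0.0009 -0.      0.    ] rows 2.5
```

play_rows --commands '[{"ax": 0,"fingers": -1,"tx": 0.04,"ty": 0.0006,"tz": -0.0055,"ay": 0,"az": 0},{"ax": 0,"fingers": -1,"tx": 0.08,"ty": 0.0006,"tz": -0.0055,"ay": 0,"az": 0},{"ax": 0,"fingers": -1,"tx": 0.12,"ty": 0.0006,"tz": -0.0055,"ay": 0,"az": 0},{"ax": 0,"fingers": -1,"tx": 0.136,"ty": 0.0006,"tz": -0.0055,"ay": 0,"az": 0},{"ax": 0,"fingers": -1,"tx": 0.136,"ty": 0.0006,"tz": -0.0055,"ay": 0,"az": 0}]'

```text
time_s: 13.2
tcp_pos: [0.4538, -0.1155, 0.0312]
ee_rot: [[-0.006, -0.997, -0.078], [-0.0, -0.078, 0.997], [-1.0, 0.006, 0.0]]
wrist_force: [-0.6, -0.1, -0.1]
gripper_width: 1.0
```

play_rows --commands '[{"ax": 0,"fingers": 1,"tx": 0,"ty": 0,"tz": 0,"ay": 0,"az": 0},{"ax": 0,"fingers": 1,"tx": 0,"ty": 0,"tz": 0,"ay": 0,"az": 0},{"ax": 0,"fingers": 1,"tx": 0,"ty": 0,"tz": 0,"ay": 0,"az": 0},{"ax": 0,"fingers": 1,"tx": 0,"ty": 0,"tz": 0,"ay": 0,"az": 0},{"ax": 0,"fingers": 1,"tx": 0,"ty": 0,"tz": 0,"ay": 0,"az": 0}]'

```text
time_s: 13.62
tcp_pos: [0.4556, -0.1159, 0.0352]
ee_rot: [[0.002, -0.997, -0.077], [0.0, -0.077, 0.997], [-1.0, -0.002, 0.0]]
wrist_force: [0.7, -0.0, -0.2]
gripper_width: 0.706
```

play_rows --commands '[{"ax": 0,"fingers": 1,"tx": 0,"ty": 0,"tz": 0,"ay": 0,"az": 0},{"ax": 0,"fingers": 1,"tx": 0,"ty": 0,"tz": 0,"ay": 0,"az": 0},{"ax": 0,"fingers": 1,"tx": 0,"ty": 0,"tz": 0,"ay": 0,"az": 0},{"ax": 0,"fingers": 1,"tx": 0,"ty": 0,"tz": 0,"ay": 0,"az": 0},{"ax": 0,"fingers": 1,"tx": 0,"ty": 0,"tz": 0,"ay": 0,"az": 0}]'

```text
time_s: 14.03
tcp_pos: [0.4549, -0.1161, 0.0343]
ee_rot: [[-0.0, -0.997, -0.077], [0.0, -0.077, 0.997], [-1.0, -0.0, 0.0]]
wrist_force: [-0.5, -0.7, 0.7]
gripper_width: 0.324
```

play_rows --commands '[{"ax": 0,"fingers": 1,"tx": 0,"ty": 0,"tz": 0,"ay": 0,"az": 0},{"ax": 0,"fingers": 1,"tx": 0,"ty": 0,"tz": 0,"ay": 0,"az": 0},{"ax": 0,"fingers": 1,"tx": 0,"ty": 0,"tz": 0,"ay": 0,"az": 0},{"ax": 0,"fingers": 1,"tx": 0,"ty": 0,"tz": 0,"ay": 0,"az": 0}]'

```text
time_s: 14.37
tcp_pos: [0.4548, -0.1161, 0.0342]
ee_rot: [[-0.0, -0.997, -0.077], [-0.0, -0.077, 0.997], [-1.0, 0.0, -0.0]]
wrist_force: [0.2, -0.5, 1.1]
gripper_width: 0.274
```

```bash
python3 plan.py .613 .208 .16 -175.5
```

```text
tcp [ 0.4548 -0.1161  0.0342] yaw -175.6 w 0.274 F [ 0.2 -0.5  1.1] t 14.37
  t [-0.1677 -0.2436  0.4145] a [-0.0004 -0.     -0.0001] rows 9.2
```

Held. Lifting, then travelling in two equal parts.

play_rows --commands '[{"ax": 0,"fingers": 1,"tx": -0.03,"ty": 0,"tz": 0,"ay": 0,"az": 0},{"ax": 0,"fingers": 1,"tx": -0.08,"ty": 0,"tz": 0,"ay": 0,"az": 0},{"ax": 0,"fingers": 1,"tx": -0.13,"ty": 0,"tz": 0,"ay": 0,"az": 0},{"ax": 0,"fingers": 1,"tx": -0.168,"ty": 0,"tz": 0,"ay": 0,"az": 0},{"ax": 0,"fingers": 1,"tx": -0.168,"ty": 0,"tz": 0,"ay": 0,"az": 0}]'

```text
time_s: 14.78
tcp_pos: [0.4589, -0.1162, 0.1664]
ee_rot: [[0.014, -0.997, -0.079], [-0.001, -0.079, 0.997], [-1.0, -0.013, -0.002]]
wrist_force: [1.1, -0.9, 0.2]
gripper_width: 0.275
```

play_rows --commands '[{"ax": 0,"fingers": 1,"tx": 0,"ty": -0.015,"tz": 0.025,"ay": 0,"az": 0},{"ax": 0,"fingers": 1,"tx": 0,"ty": -0.037,"tz": 0.063,"ay": 0,"az": 0},{"ax": 0,"fingers": 1,"tx": 0,"ty": -0.062,"tz": 0.105,"ay": 0,"az": 0},{"ax": 0,"fingers": 1,"tx": 0,"ty": -0.087,"tz": 0.148,"ay": 0,"az": 0},{"ax": 0,"fingers": 1,"tx": 0,"ty": -0.112,"tz": 0.19,"ay": 0,"az": 0}]'

```text
time_s: 15.2
tcp_pos: [0.5278, 0.034, 0.1598]
ee_rot: [[-0.0, -0.997, -0.077], [0.0, -0.077, 0.997], [-1.0, 0.0, 0.0]]
wrist_force: [0.8, -0.1, 0.4]
gripper_width: 0.276
```

play_rows --commands '[{"ax": 0,"fingers": 1,"tx": 0,"ty": -0.027,"tz": 0.045,"ay": 0,"az": 0},{"ax": 0,"fingers": 1,"tx": 0,"ty": -0.053,"tz": 0.09,"ay": 0,"az": 0},{"ax": 0,"fingers": 1,"tx": 0,"ty": -0.08,"tz": 0.135,"ay": 0,"az": 0},{"ax": 0,"fingers": 1,"tx": 0,"ty": -0.106,"tz": 0.18,"ay": 0,"az": 0},{"ax": 0,"fingers": 1,"tx": 0,"ty": -0.131,"tz": 0.222,"ay": 0,"az": 0}]'

```text
time_s: 15.62
tcp_pos: [0.613, 0.2082, 0.1593]
ee_rot: [[-0.001, -0.997, -0.078], [-0.0, -0.078, 0.997], [-1.0, 0.001, -0.0]]
wrist_force: [0.2, -0.4, 0.2]
gripper_width: 0.279
```

play_rows --commands '[{"ax": 0,"fingers": 1,"tx": 0,"ty": 0,"tz": 0,"ay": 0,"az": 0},{"ax": 0,"fingers": 1,"tx": 0,"ty": 0,"tz": 0,"ay": 0,"az": 0},{"ax": 0,"fingers": 1,"tx": 0,"ty": 0,"tz": 0,"ay": 0,"az": 0}]'

```text
time_s: 15.87
tcp_pos: [0.612, 0.2058, 0.159]
ee_rot: [[-0.002, -0.997, -0.077], [-0.001, -0.077, 0.997], [-1.0, 0.002, -0.001]]
wrist_force: [0.7, -0.3, -1.1]
gripper_width: 0.271
```

```bash
python3 plan.py .613 .208 .0385 -175.5
```

```text
tcp [0.612  0.2058 0.159 ] yaw -175.6 w 0.271 F [ 0.7 -0.3 -1.1] t 15.87
  t [ 0.1607 -0.0019  0.0029] a [-0.0003 -0.0003 -0.0007] rows 2.9
```

play_rows --commands '[{"ax": 0,"fingers": 1,"tx": 0.04,"ty": -0.002,"tz": 0.003,"ay": 0,"az": 0},{"ax": 0,"fingers": 1,"tx": 0.09,"ty": -0.002,"tz": 0.003,"ay": 0,"az": 0},{"ax": 0,"fingers": 1,"tx": 0.135,"ty": -0.002,"tz": 0.003,"ay": 0,"az": 0},{"ax": 0,"fingers": 1,"tx": 0.152,"ty": -0.002,"tz": 0.003,"ay": 0,"az": 0},{"ax": 0,"fingers": 1,"tx": 0.16,"ty": -0.002,"tz": 0.003,"ay": 0,"az": 0}]'

```text
time_s: 16.28
tcp_pos: [0.6114, 0.2056, 0.0372]
ee_rot: [[-0.007, -0.997, -0.075], [-0.004, -0.075, 0.997], [-1.0, 0.007, -0.003]]
wrist_force: [-9.6, -1.4, 22.8]
gripper_width: 0.273
```

play_rows --commands '[{"ax": 0,"fingers": 1,"tx": 0,"ty": 0,"tz": 0,"ay": 0,"az": 0},{"ax": 0,"fingers": 1,"tx": 0,"ty": 0,"tz": 0,"ay": 0,"az": 0},{"ax": 0,"fingers": -0.2,"tx": 0,"ty": 0,"tz": 0,"ay": 0,"az": 0},{"ax": 0,"fingers": -0.2,"tx": 0,"ty": 0,"tz": 0,"ay": 0,"az": 0},{"ax": 0,"fingers": -0.2,"tx": 0,"ty": 0,"tz": 0,"ay": 0,"az": 0}]'

```text
time_s: 16.7
tcp_pos: [0.6147, 0.2088, 0.0416]
ee_rot: [[0.002, -0.997, -0.077], [0.001, -0.077, 0.997], [-1.0, -0.002, 0.001]]
wrist_force: [0.0, 0.3, 0.2]
gripper_width: 0.422
```

play_rows --commands '[{"ax": 0,"fingers": -0.2,"tx": 0,"ty": 0,"tz": 0,"ay": 0,"az": 0},{"ax": 0,"fingers": -0.2,"tx": -0.04,"ty": 0,"tz": 0,"ay": 0,"az": 0},{"ax": 0,"fingers": -0.2,"tx": -0.09,"ty": 0,"tz": 0,"ay": 0,"az": 0},{"ax": 0,"fingers": -1,"tx": -0.14,"ty": 0,"tz": 0,"ay": 0,"az": 0},{"ax": 0,"fingers": -1,"tx": -0.16,"ty": 0,"tz": 0,"ay": 0,"az": 0}]'

```text
time_s: 17.12
tcp_pos: [0.6166, 0.2095, 0.1668]
ee_rot: [[0.009, -0.997, -0.079], [0.004, -0.079, 0.997], [-1.0, -0.01, 0.003]]
wrist_force: [0.4, 0.3, 0.9]
gripper_width: 0.678
```

```bash
python3 plan.py .4243 -.2181 .15 -173
```

```text
tcp [0.6166 0.2095 0.1668] yaw -175.5 w 0.678 F [0.4 0.3 0.9] t 17.12
  t [ 0.0179  0.3006 -0.5483] a [-0.0139  0.0009  0.0031] rows 11.3
```

play_rows --commands '[{"ax": -0.014,"fingers": -1,"tx": 0,"ty": 0.1,"tz": -0.18,"ay": 0,"az": 0},{"ax": -0.014,"fingers": -1,"tx": 0,"ty": 0.1,"tz": -0.18,"ay": 0,"az": 0},{"ax": -0.014,"fingers": -1,"tx": 0,"ty": 0.1,"tz": -0.18,"ay": 0,"az": 0},{"ax": -0.014,"fingers": -1,"tx": 0,"ty": 0.1,"tz": -0.18,"ay": 0,"az": 0},{"ax": -0.014,"fingers": -1,"tx": 0,"ty": 0.1,"tz": -0.18,"ay": 0,"az": 0}]'

```text
time_s: 17.53
tcp_pos: [0.5465, 0.064, 0.1608]
ee_rot: [[-0.002, -0.993, -0.117], [-0.0, -0.117, 0.993], [-1.0, 0.002, -0.0]]
wrist_force: [-0.1, 0.6, -0.3]
gripper_width: 0.981
```

play_rows --commands '[{"ax": 0,"fingers": -1,"tx": 0,"ty": 0.085,"tz": -0.19,"ay": 0,"az": 0},{"ax": 0,"fingers": -1,"tx": 0,"ty": 0.085,"tz": -0.19,"ay": 0,"az": 0},{"ax": 0,"fingers": -1,"tx": 0,"ty": 0.085,"tz": -0.19,"ay": 0,"az": 0},{"ax": 0,"fingers": -1,"tx": 0,"ty": 0.085,"tz": -0.19,"ay": 0,"az": 0},{"ax": 0,"fingers": -1,"tx": 0,"ty": 0.085,"tz": -0.19,"ay": 0,"az": 0}]'

```text
time_s: 17.95
tcp_pos: [0.5015, -0.0847, 0.1606]
ee_rot: [[-0.001, -0.993, -0.116], [-0.0, -0.116, 0.993], [-1.0, 0.001, -0.0]]
wrist_force: [-1.3, -0.2, -0.4]
gripper_width: 0.997
```

```bash
python3 plan.py .4243 -.2181 .15 -173
```

```text
tcp [ 0.5015 -0.0847  0.1606] yaw -173.3 w 0.997 F [-1.3 -0.2 -0.4] t 17.95
  t [ 0.0142  0.1229 -0.1647] a [-0.0019 -0.     -0.0003] rows 3.7
```

play_rows --commands '[{"ax": 0,"fingers": -1,"tx": 0.014,"ty": 0.123,"tz": -0.165,"ay": 0,"az": 0},{"ax": 0,"fingers": -1,"tx": 0.014,"ty": 0.123,"tz": -0.165,"ay": 0,"az": 0},{"ax": 0,"fingers": -1,"tx": 0.014,"ty": 0.123,"tz": -0.165,"ay": 0,"az": 0},{"ax": 0,"fingers": -1,"tx": 0.014,"ty": 0.123,"tz": -0.165,"ay": 0,"az": 0},{"ax": 0,"fingers": -1,"tx": 0.014,"ty": 0.123,"tz": -0.165,"ay": 0,"az": 0}]'

```text
time_s: 18.37
tcp_pos: [0.4244, -0.2176, 0.1495]
ee_rot: [[-0.002, -0.993, -0.116], [0.0, -0.116, 0.993], [-1.0, 0.002, 0.0]]
wrist_force: [0.2, -0.4, 0.2]
gripper_width: 1.0
```

```bash
python3 plan.py .4243 -.2181 .048 -173
```

```text
tcp [ 0.4244 -0.2176  0.1495] yaw -173.3 w 1.0 F [ 0.2 -0.4  0.2] t 18.37
  t [ 1.353e-01  1.000e-04 -7.000e-04] a [-0.0018  0.0002 -0.0005] rows 2.4
```

play_rows --commands '[{"ax": 0,"fingers": -1,"tx": 0.04,"ty": 0,"tz": 0,"ay": 0,"az": 0},{"ax": 0,"fingers": -1,"tx": 0.08,"ty": 0,"tz": 0,"ay": 0,"az": 0},{"ax": 0,"fingers": -1,"tx": 0.12,"ty": 0,"tz": 0,"ay": 0,"az": 0},{"ax": 0,"fingers": -1,"tx": 0.135,"ty": 0,"tz": 0,"ay": 0,"az": 0},{"ax": 0,"fingers": -1,"tx": 0.135,"ty": 0,"tz": 0,"ay": 0,"az": 0}]'

```text
time_s: 18.78
tcp_pos: [0.4258, -0.2143, 0.046]
ee_rot: [[-0.006, -0.993, -0.121], [0.001, -0.121, 0.993], [-1.0, 0.006, 0.002]]
wrist_force: [-1.0, 1.2, -0.0]
gripper_width: 0.997
```

play_rows --commands '[{"ax": 0,"fingers": 1,"tx": 0,"ty": 0,"tz": 0,"ay": 0,"az": 0},{"ax": 0,"fingers": 1,"tx": 0,"ty": 0,"tz": 0,"ay": 0,"az": 0},{"ax": 0,"fingers": 1,"tx": 0,"ty": 0,"tz": 0,"ay": 0,"az": 0},{"ax": 0,"fingers": 1,"tx": 0,"ty": 0,"tz": 0,"ay": 0,"az": 0},{"ax": 0,"fingers": 1,"tx": 0,"ty": 0,"tz": 0,"ay": 0,"az": 0}]'

```text
time_s: 19.2
tcp_pos: [0.4278, -0.2151, 0.0495]
ee_rot: [[0.002, -0.993, -0.121], [-0.0, -0.121, 0.993], [-1.0, -0.002, -0.001]]
wrist_force: [-0.2, -0.1, 0.1]
gripper_width: 0.707
```

play_rows --commands '[{"ax": 0,"fingers": 1,"tx": 0,"ty": 0,"tz": 0,"ay": 0,"az": 0},{"ax": 0,"fingers": 1,"tx": 0,"ty": 0,"tz": 0,"ay": 0,"az": 0},{"ax": 0,"fingers": 1,"tx": 0,"ty": 0,"tz": 0,"ay": 0,"az": 0},{"ax": 0,"fingers": 1,"tx": 0,"ty": 0,"tz": 0,"ay": 0,"az": 0},{"ax": 0,"fingers": 1,"tx": 0,"ty": 0,"tz": 0,"ay": 0,"az": 0}]'

```text
time_s: 19.62
tcp_pos: [0.427, -0.2151, 0.0485]
ee_rot: [[-0.0, -0.993, -0.121], [0.0, -0.121, 0.993], [-1.0, 0.0, 0.0]]
wrist_force: [0.2, 0.5, 0.8]
gripper_width: 0.373
```

play_rows --commands '[{"ax": 0,"fingers": 1,"tx": 0,"ty": 0,"tz": 0,"ay": 0,"az": 0},{"ax": 0,"fingers": 1,"tx": 0,"ty": 0,"tz": 0,"ay": 0,"az": 0},{"ax": 0,"fingers": 1,"tx": 0,"ty": 0,"tz": 0,"ay": 0,"az": 0}]'

```text
time_s: 19.87
tcp_pos: [0.427, -0.2151, 0.0485]
ee_rot: [[-0.0, -0.993, -0.121], [0.0, -0.121, 0.993], [-1.0, 0.0, 0.0]]
wrist_force: [-0.1, -0.1, -0.3]
gripper_width: 0.371
```

```bash
python3 plan.py .6247 -.0158 .16 -173
```

```text
tcp [ 0.427  -0.2151  0.0485] yaw -173.0 w 0.371 F [-0.1 -0.1 -0.3] t 19.87
  t [-0.1487 -0.2937  0.2319] a [-0.0003  0.     -0.0001] rows 7.2
```

play_rows --commands '[{"ax": 0,"fingers": 1,"tx": -0.03,"ty": 0,"tz": 0,"ay": 0,"az": 0},{"ax": 0,"fingers": 1,"tx": -0.07,"ty": 0,"tz": 0,"ay": 0,"az": 0},{"ax": 0,"fingers": 1,"tx": -0.115,"ty": 0,"tz": 0,"ay": 0,"az": 0},{"ax": 0,"fingers": 1,"tx": -0.148,"ty": 0,"tz": 0,"ay": 0,"az": 0},{"ax": 0,"fingers": 1,"tx": -0.148,"ty": 0,"tz": 0,"ay": 0,"az": 0}]'

```text
time_s: 20.28
tcp_pos: [0.4305, -0.216, 0.1649]
ee_rot: [[0.011, -0.992, -0.122], [-0.003, -0.122, 0.992], [-1.0, -0.011, -0.004]]
wrist_force: [1.0, -0.4, -0.2]
gripper_width: 0.369
```

play_rows --commands '[{"ax": 0,"fingers": 1,"tx": 0,"ty": -0.02,"tz": 0.016,"ay": 0,"az": 0},{"ax": 0,"fingers": 1,"tx": 0,"ty": -0.05,"tz": 0.039,"ay": 0,"az": 0},{"ax": 0,"fingers": 1,"tx": 0,"ty": -0.085,"tz": 0.067,"ay": 0,"az": 0},{"ax": 0,"fingers": 1,"tx": 0,"ty": -0.12,"tz": 0.095,"ay": 0,"az": 0},{"ax": 0,"fingers": 1,"tx": 0,"ty": -0.155,"tz": 0.122,"ay": 0,"az": 0}]'

```text
time_s: 20.7
tcp_pos: [0.5319, -0.109, 0.1591]
ee_rot: [[-0.0, -0.993, -0.121], [0.0, -0.121, 0.993], [-1.0, 0.0, 0.0]]
wrist_force: [0.1, -0.5, -1.2]
gripper_width: 0.374
```

play_rows --commands '[{"ax": 0,"fingers": 1,"tx": 0,"ty": -0.035,"tz": 0.028,"ay": 0,"az": 0},{"ax": 0,"fingers": 1,"tx": 0,"ty": -0.07,"tz": 0.055,"ay": 0,"az": 0},{"ax": 0,"fingers": 1,"tx": 0,"ty": -0.1,"tz": 0.08,"ay": 0,"az": 0},{"ax": 0,"fingers": 1,"tx": 0,"ty": -0.125,"tz": 0.1,"ay": 0,"az": 0},{"ax": 0,"fingers": 1,"tx": 0,"ty": -0.139,"tz": 0.11,"ay": 0,"az": 0}]'

```text
time_s: 21.12
tcp_pos: [0.6264, -0.0136, 0.1585]
ee_rot: [[-0.0, -0.992, -0.123], [0.0, -0.123, 0.992], [-1.0, 0.0, 0.0]]
wrist_force: [0.2, -0.2, -0.2]
gripper_width: 0.372
```

play_rows --commands '[{"ax": 0,"fingers": 1,"tx": 0,"ty": 0,"tz": 0,"ay": 0,"az": 0},{"ax": 0,"fingers": 1,"tx": 0,"ty": 0,"tz": 0,"ay": 0,"az": 0},{"ax": 0,"fingers": 1,"tx": 0,"ty": 0,"tz": 0,"ay": 0,"az": 0}]'

```text
time_s: 21.37
tcp_pos: [0.6238, -0.0165, 0.1591]
ee_rot: [[-0.002, -0.993, -0.12], [-0.0, -0.12, 0.993], [-1.0, 0.002, 0.0]]
wrist_force: [-0.1, -0.2, 0.1]
gripper_width: 0.376
```

```bash
python3 plan.py .6247 -.0158 .054 -173
```

```text
tcp [ 0.6238 -0.0165  0.1591] yaw -173.1 w 0.376 F [-0.1 -0.2  0.1] t 21.37
  t [ 0.1401 -0.0015  0.0008] a [-0.0006  0.     -0.0005] rows 2.5
```

play_rows --commands '[{"ax": 0,"fingers": 1,"tx": 0.04,"ty": -0.0015,"tz": 0.001,"ay": 0,"az": 0},{"ax": 0,"fingers": 1,"tx": 0.085,"ty": -0.0015,"tz": 0.001,"ay": 0,"az": 0},{"ax": 0,"fingers": 1,"tx": 0.12,"ty": -0.0015,"tz": 0.001,"ay": 0,"az": 0},{"ax": 0,"fingers": 1,"tx": 0.136,"ty": -0.0015,"tz": 0.001,"ay": 0,"az": 0},{"ax": 0,"fingers": 1,"tx": 0.141,"ty": -0.0015,"tz": 0.001,"ay": 0,"az": 0}]'

```text
time_s: 21.78
tcp_pos: [0.6237, -0.0161, 0.0515]
ee_rot: [[-0.005, -0.993, -0.12], [-0.001, -0.12, 0.993], [-1.0, 0.005, -0.0]]
wrist_force: [-1.7, -0.8, 1.2]
gripper_width: 0.367
```

play_rows --commands '[{"ax": 0,"fingers": 1,"tx": 0,"ty": 0,"tz": 0,"ay": 0,"az": 0},{"ax": 0,"fingers": 1,"tx": 0.001,"ty": 0,"tz": 0,"ay": 0,"az": 0},{"ax": 0,"fingers": -0.2,"tx": 0.001,"ty": 0,"tz": 0,"ay": 0,"az": 0},{"ax": 0,"fingers": -0.2,"tx": 0.001,"ty": 0,"tz": 0,"ay": 0,"az": 0},{"ax": 0,"fingers": -0.2,"tx": 0.001,"ty": 0,"tz": 0,"ay": 0,"az": 0}]'

```text
time_s: 22.2
tcp_pos: [0.6267, -0.0147, 0.0544]
ee_rot: [[0.002, -0.993, -0.121], [0.0, -0.121, 0.993], [-1.0, -0.003, 0.0]]
wrist_force: [0.2, -0.3, -0.1]
gripper_width: 0.517
```

play_rows --commands '[{"ax": 0,"fingers": -0.2,"tx": 0,"ty": 0,"tz": 0,"ay": 0,"az": 0},{"ax": 0,"fingers": -0.2,"tx": -0.04,"ty": 0,"tz": 0,"ay": 0,"az": 0},{"ax": 0,"fingers": -0.2,"tx": -0.09,"ty": 0,"tz": 0,"ay": 0,"az": 0},{"ax": 0,"fingers": -0.2,"tx": -0.14,"ty": 0,"tz": 0,"ay": 0,"az": 0},{"ax": 0,"fingers": -0.2,"tx": -0.15,"ty": 0,"tz": 0,"ay": 0,"az": 0}]'

```text
time_s: 22.62
tcp_pos: [0.6298, -0.0146, 0.1734]
ee_rot: [[0.013, -0.992, -0.123], [0.0, -0.123, 0.992], [-1.0, -0.013, -0.001]]
wrist_force: [0.3, 0.3, 1.1]
gripper_width: 0.598
```

```bash
python3 plan.py .3713 -.3213 .16 -173; python3 -c "
from station import *
print(r.sense()['joints'].round(1))
import cv2
a=viewer.capture('scene')['image'][120:320,170:430,::-1]
cv2.imwrite('pics/c3.png',cv2.resize(a,None,fx=2,fy=2,interpolation=2))"
```

```text
tcp [ 0.6298 -0.0146  0.1734] yaw -172.9 w 0.598 F [0.3 0.3 1.1] t 22.62
  t [ 0.0131  0.3924 -0.3635] a [ 0.0003 -0.0004  0.0043] rows 9.6
[ 13.4  25.2  -4.9   0.2 -59.2  -6.5]
```

View pics/c3.png

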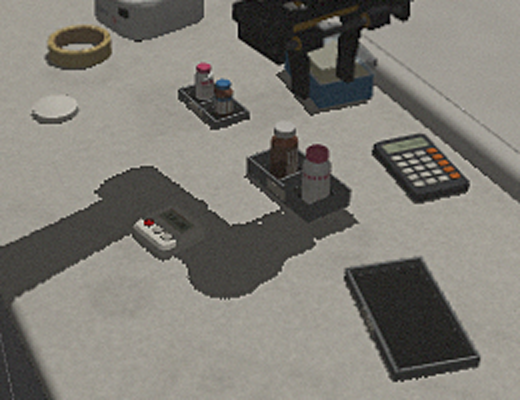

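All four vials stand upright in the right trays. Before the tweezers I need to know where the white perforated rack at the lower right stands.

```bash
python3 - <<'E'
from station import *
from est import *
a=viewer.capture("scene"); b=viewer.capture("top")
for uv in [(396,368),(345,400),(420,400)]:
    print(uv,[unproj(uv,a,z).round(3)[:2].tolist() for z in(0,.03,.06,.09)])
for uv in [(437,217),(437,227)]: print(uv,[unproj(uv,b,z).round(3)[:2].tolist() for z in(0,.06)])
cv2.imwrite("pics/rack.png",cv2.resize(cv2.hconcat([a["image"][270:420,200:460,::-1],b["image"][170:320,360:560,::-1]]),None,fx=1.7,fy=1.7,interpolation=2))
E
```

```text
(396, 368) [[0.519, -0.437], [0.502, -0.453], [0.485, -0.469], [0.468, -0.486]]
(345, 400) [[0.409, -0.45], [0.397, -0.466], [0.385, -0.482], [0.373, -0.498]]
(420, 400) [[0.516, -0.506], [0.499, -0.519], [0.483, -0.533], [0.466, -0.546]]
(437, 217) [[0.503, -0.454], [0.499, -0.429]]
(437, 227) [[0.474, -0.453], [0.472, -0.428]]
```

View pics/rack.png

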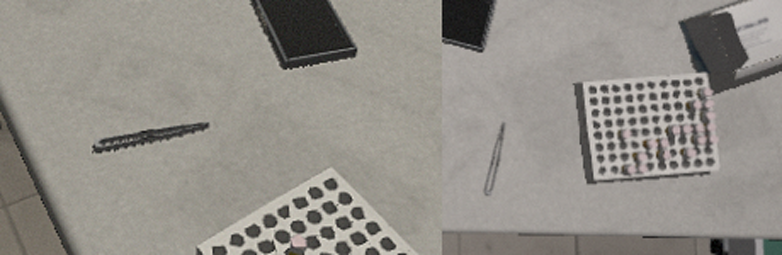

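The rack's near side is at y ≈ −0.46, so there is about 40 mm of clearance for the gripper body (reaching y ≈ −0.42). Moving to the tweezers.

play_rows --commands '[{"ax": -0.194,"fingers": -0.2,"tx": 0.013,"ty": 0.192,"tz": -0.178,"ay": 0,"az": 0},{"ax": -0.194,"fingers": -0.2,"tx": 0.013,"ty": 0.192,"tz": -0.178,"ay": 0,"az": 0},{"ax": -0.194,"fingers": -0.2,"tx": 0.013,"ty": 0.192,"tz": -0.178,"ay": 0,"az": 0},{"ax": -0.194,"fingers": -0.2,"tx": 0.013,"ty": 0.192,"tz": -0.178,"ay": 0,"az": 0},{"ax": -0.194,"fingers": -0.2,"tx": 0.013,"ty": 0.192,"tz": -0.178,"ay": 0,"az": 0}]'

```text
time_s: 23.18
tcp_pos: [0.4952, -0.1662, 0.1536]
ee_rot: [[-0.005, -0.741, -0.671], [0.001, -0.671, 0.741], [-1.0, 0.004, 0.004]]
wrist_force: [-0.2, -1.2, -0.6]
gripper_width: 0.598
```

```bash
python3 plan.py .3713 -.3213 .12 -103
```

```text
tcp [ 0.4952 -0.1662  0.1536] yaw -137.9 w 0.598 F [-0.2 -1.2 -0.6] t 23.18
  t [ 0.0455  0.2611 -0.0427] a [-0.1937  0.0016 -0.0007] rows 4.9
```

play_rows --commands '[{"ax": -0.194,"fingers": -0.2,"tx": 0.045,"ty": 0.261,"tz": -0.043,"ay": 0,"az": 0},{"ax": -0.194,"fingers": -0.2,"tx": 0.045,"ty": 0.261,"tz": -0.043,"ay": 0,"az": 0},{"ax": -0.194,"fingers": -0.2,"tx": 0.045,"ty": 0.261,"tz": -0.043,"ay": 0,"az": 0},{"ax": -0.194,"fingers": -0.2,"tx": 0.045,"ty": 0.261,"tz": -0.043,"ay": 0,"az": 0},{"ax": -0.194,"fingers": -0.2,"tx": 0.045,"ty": 0.261,"tz": -0.043,"ay": 0,"az": 0}]'

```text
time_s: 23.6
tcp_pos: [0.379, -0.312, 0.1219]
ee_rot: [[-0.003, -0.259, -0.966], [0.002, -0.966, 0.259], [-1.0, -0.001, 0.004]]
wrist_force: [0.9, -0.2, 0.6]
gripper_width: 0.601
```

play_rows --commands '[{"ax": 0,"fingers": -0.2,"tx": 0,"ty": 0,"tz": 0,"ay": 0,"az": 0},{"ax": 0,"fingers": -0.2,"tx": 0,"ty": 0,"tz": 0,"ay": 0,"az": 0},{"ax": 0,"fingers": -0.2,"tx": 0,"ty": 0,"tz": 0,"ay": 0,"az": 0}]'

```text
time_s: 23.85
tcp_pos: [0.381, -0.3114, 0.1228]
ee_rot: [[-0.002, -0.266, -0.964], [0.001, -0.964, 0.266], [-1.0, -0.0, 0.002]]
wrist_force: [0.4, 0.7, -0.5]
gripper_width: 0.6
```

```bash
python3 plan.py .3713 -.3213 .06 -103; python3 - <<'E'
from station import *
import cv2,numpy as np
from est import *
s=r.sense(); w=viewer.capture("wrist")
cv2.imwrite("pics/w1.png",w["image"][:,:,::-1])
T=np.eye(4);T[:3,:3]=s["ee_rot"];T[:3,3]=s["tcp_pos"]; C=np.linalg.inv(T@w["mount"]); w["R"],w["t"]=C[:3,:3],C[:3,3]
for d in spotter.silhouettes("tweezers",w): 
    v,u=np.nonzero(d["region"]); P=np.array([unproj(x,w,.006)[:2] for x in np.c_[u,v][::3]])
    m=P.mean(0); e=np.linalg.svd(P-m)[2][0]; q=(P-m)@e
    print(d["score"],d["region"].sum(),d["uv"],"mid",m+e*(q.max()+q.min())/2,"len",np.ptp(q),"dir",np.degrees(np.arctan2(e[1],e[0])))
    print(fit("tweezers",[(w,d["region"])],[.3713,-.3213,np.radians(77)]))
E
```

```text
tcp [ 0.381  -0.3114  0.1228] yaw -105.4 w 0.6 F [ 0.4  0.7 -0.5] t 23.85
  t [0.0837 0.0162 0.0088] a [-0.0136  0.0006  0.0001] rows 1.5
0.97 422 [290.5, 246.1] mid [ 0.37118019 -0.32098762] len 0.123442272642152 dir 166.19945084159383
(np.float64(0.3706938510762477), np.float64(-0.32107335383045243), np.float64(1.3264156625951005), np.float64(0.776))
```

View pics/w1.png

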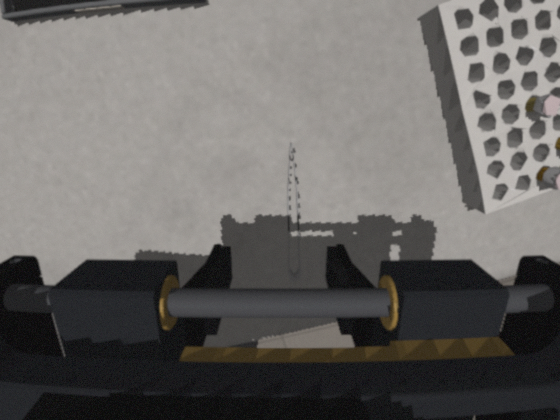

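The wrist view shows the tweezers running from (291,145) to (294,272), with their middle at (0.371, −0.321), direction 166°. That agrees with the first estimate. Descending in two stages.

play_rows --commands '[{"ax": -0.009,"fingers": -0.2,"tx": 0.04,"ty": 0.016,"tz": 0.009,"ay": 0,"az": 0},{"ax": -0.009,"fingers": -0.2,"tx": 0.084,"ty": 0.016,"tz": 0.009,"ay": 0,"az": 0},{"ax": -0.009,"fingers": -0.2,"tx": 0.11,"ty": 0.016,"tz": 0.009,"ay": 0,"az": 0},{"ax": -0.009,"fingers": -0.2,"tx": 0.11,"ty": 0.016,"tz": 0.009,"ay": 0,"az": 0},{"ax": -0.009,"fingers": -0.2,"tx": 0.11,"ty": 0.016,"tz": 0.009,"ay": 0,"az": 0}]'

```text
time_s: 24.37
tcp_pos: [0.3723, -0.3205, 0.0408]
ee_rot: [[-0.002, -0.236, -0.972], [0.001, -0.972, 0.236], [-1.0, -0.0, 0.002]]
wrist_force: [1.0, 0.6, -0.1]
gripper_width: 0.604
```

play_rows --commands '[{"ax": 0,"fingers": 0,"tx": 0,"ty": 0,"tz": 0,"ay": 0,"az": 0},{"ax": 0,"fingers": 0.2,"tx": 0,"ty": 0,"tz": 0,"ay": 0,"az": 0},{"ax": 0,"fingers": 0.3,"tx": 0,"ty": 0,"tz": 0,"ay": 0,"az": 0},{"ax": 0,"fingers": 0.3,"tx": 0,"ty": 0,"tz": 0,"ay": 0,"az": 0},{"ax": 0,"fingers": 0.3,"tx": 0,"ty": 0,"tz": 0,"ay": 0,"az": 0}]'

```text
time_s: 24.78
tcp_pos: [0.3724, -0.3214, 0.0421]
ee_rot: [[0.002, -0.237, -0.971], [-0.001, -0.971, 0.237], [-1.0, 0.0, -0.002]]
wrist_force: [1.1, -0.8, -0.2]
gripper_width: 0.372
```

```bash
python3 plan.py .3712 -.3210 .021 -103.8
```

```text
tcp [ 0.3724 -0.3214  0.0421] yaw -103.7 w 0.372 F [ 1.1 -0.8 -0.2] t 24.78
  t [ 0.0281 -0.0002  0.0017] a [ 0.0004 -0.0006 -0.0001] rows 0.5
```

play_rows --commands '[{"ax": 0,"fingers": 0.3,"tx": 0.015,"ty": 0,"tz": 0.0015,"ay": 0,"az": 0},{"ax": 0,"fingers": 0.3,"tx": 0.025,"ty": 0,"tz": 0.0015,"ay": 0,"az": 0},{"ax": 0,"fingers": 0.3,"tx": 0.028,"ty": 0,"tz": 0.0015,"ay": 0,"az": 0},{"ax": 0,"fingers": 0.3,"tx": 0.028,"ty": 0,"tz": 0.0015,"ay": 0,"az": 0},{"ax": 0,"fingers": 0.3,"tx": 0.028,"ty": 0,"tz": 0.0015,"ay": 0,"az": 0}]'

```text
time_s: 25.2
tcp_pos: [0.3709, -0.3211, 0.0202]
ee_rot: [[-0.0, -0.237, -0.971], [-0.0, -0.971, 0.237], [-1.0, 0.0, 0.0]]
wrist_force: [0.7, -0.7, -0.1]
gripper_width: 0.352
```

play_rows --commands '[{"ax": 0,"fingers": 1,"tx": 0,"ty": 0,"tz": 0,"ay": 0,"az": 0},{"ax": 0,"fingers": 1,"tx": 0,"ty": 0,"tz": 0,"ay": 0,"az": 0},{"ax": 0,"fingers": 1,"tx": 0,"ty": 0,"tz": 0,"ay": 0,"az": 0},{"ax": 0,"fingers": 1,"tx": 0,"ty": 0,"tz": 0,"ay": 0,"az": 0},{"ax": 0,"fingers": 1,"tx": 0,"ty": 0,"tz": 0,"ay": 0,"az": 0}]'

```text
time_s: 25.62
tcp_pos: [0.3709, -0.3211, 0.0204]
ee_rot: [[0.0, -0.237, -0.971], [-0.0, -0.971, 0.237], [-1.0, 0.0, -0.0]]
wrist_force: [0.3, -0.0, 0.9]
gripper_width: 0.124
```

play_rows --commands '[{"ax": 0,"fingers": 1,"tx": 0,"ty": 0,"tz": 0,"ay": 0,"az": 0},{"ax": 0,"fingers": 1,"tx": 0,"ty": 0,"tz": 0,"ay": 0,"az": 0},{"ax": 0,"fingers": 1,"tx": 0,"ty": 0,"tz": 0,"ay": 0,"az": 0},{"ax": 0,"fingers": 1,"tx": 0,"ty": 0,"tz": 0,"ay": 0,"az": 0},{"ax": 0,"fingers": 1,"tx": 0,"ty": 0,"tz": 0,"ay": 0,"az": 0}]'

```text
time_s: 26.03
tcp_pos: [0.3709, -0.3211, 0.0204]
ee_rot: [[0.0, -0.237, -0.971], [-0.0, -0.971, 0.237], [-1.0, 0.0, -0.0]]
wrist_force: [-0.3, 0.4, 1.2]
gripper_width: 0.124
```

```bash
python3 plan.py .3712 -.3210 .1 -103.8
```

```text
tcp [ 0.3709 -0.3211  0.0204] yaw -103.7 w 0.124 F [-0.3  0.4  1.2] t 26.03
  t [-0.1061 -0.0002 -0.0004] a [ 0.0004 -0.0001 -0.    ] rows 1.9
```

play_rows --commands '[{"ax": 0,"fingers": 1,"tx": -0.015,"ty": 0,"tz": 0,"ay": 0,"az": 0},{"ax": 0,"fingers": 1,"tx": -0.05,"ty": 0,"tz": 0,"ay": 0,"az": 0},{"ax": 0,"fingers": 1,"tx": -0.09,"ty": 0,"tz": 0,"ay": 0,"az": 0},{"ax": 0,"fingers": 1,"tx": -0.13,"ty": 0,"tz": 0,"ay": 0,"az": 0},{"ax": 0,"fingers": 1,"tx": -0.16,"ty": 0,"tz": 0,"ay": 0,"az": 0}]'

```text
time_s: 26.45
tcp_pos: [0.3712, -0.3212, 0.1424]
ee_rot: [[0.002, -0.237, -0.971], [-0.001, -0.971, 0.237], [-1.0, 0.001, -0.002]]
wrist_force: [-0.0, -0.4, -0.9]
gripper_width: 0.118
```

play_rows --commands '[{"ax": 0.03,"fingers": 1,"tx": 0,"ty": -0.02,"tz": -0.03,"ay": 0,"az": 0},{"ax": 0.065,"fingers": 1,"tx": 0,"ty": -0.04,"tz": -0.06,"ay": 0,"az": 0},{"ax": 0.1,"fingers": 1,"tx": 0,"ty": -0.06,"tz": -0.09,"ay": 0,"az": 0},{"ax": 0.135,"fingers": 1,"tx": 0,"ty": -0.08,"tz": -0.12,"ay": 0,"az": 0},{"ax": 0.17,"fingers": 1,"tx": 0,"ty": -0.1,"tz": -0.15,"ay": 0,"az": 0}]'

```text
time_s: 26.87
tcp_pos: [0.4987, -0.2742, 0.1401]
ee_rot: [[-0.0, -0.703, -0.711], [0.0, -0.711, 0.703], [-1.0, -0.0, 0.0]]
wrist_force: [-0.4, -0.2, -0.2]
gripper_width: 0.123
```

```bash
python3 plan.py .6108 -.2355 .14 166
```

```text
tcp [ 0.4987 -0.2742  0.1401] yaw -134.7 w 0.123 F [-0.4 -0.2 -0.2] t 26.87
  t [ 1.000e-04 -1.417e-01 -7.000e-02] a [ 3.297e-01  1.000e-04 -1.000e-04] rows 8.3
```

play_rows --commands '[{"ax": 0.035,"fingers": 1,"tx": 0,"ty": -0.03,"tz": -0.015,"ay": 0,"az": 0},{"ax": 0.07,"fingers": 1,"tx": 0,"ty": -0.06,"tz": -0.03,"ay": 0,"az": 0},{"ax": 0.105,"fingers": 1,"tx": 0,"ty": -0.09,"tz": -0.045,"ay": 0,"az": 0},{"ax": 0.14,"fingers": 1,"tx": 0,"ty": -0.12,"tz": -0.06,"ay": 0,"az": 0},{"ax": 0.175,"fingers": 1,"tx": 0,"ty": -0.1417,"tz": -0.07,"ay": 0,"az": 0}]'

```text
time_s: 27.28
tcp_pos: [0.6114, -0.2347, 0.1396]
ee_rot: [[-0.0, -0.971, -0.24], [0.0, -0.24, 0.971], [-1.0, 0.0, 0.0]]
wrist_force: [0.1, -0.9, -0.6]
gripper_width: 0.122
```

play_rows --commands '[{"ax": 0.035,"fingers": 1,"tx": 0,"ty": 0,"tz": 0,"ay": 0,"az": 0},{"ax": 0.07,"fingers": 1,"tx": 0,"ty": 0,"tz": 0,"ay": 0,"az": 0},{"ax": 0.105,"fingers": 1,"tx": 0,"ty": 0,"tz": 0,"ay": 0,"az": 0},{"ax": 0.14,"fingers": 1,"tx": 0,"ty": 0,"tz": 0,"ay": 0,"az": 0},{"ax": 0.155,"fingers": 1,"tx": 0,"ty": 0,"tz": 0,"ay": 0,"az": 0}]'

```text
time_s: 27.7
tcp_pos: [0.6094, -0.2353, 0.1395]
ee_rot: [[-0.001, -0.97, 0.242], [0.0, 0.242, 0.97], [-1.0, 0.001, 0.0]]
wrist_force: [-0.3, -0.0, -0.5]
gripper_width: 0.124
```

play_rows --commands '[{"ax": 0,"fingers": 1,"tx": 0,"ty": 0,"tz": 0,"ay": 0,"az": 0},{"ax": 0,"fingers": 1,"tx": 0,"ty": 0,"tz": 0,"ay": 0,"az": 0}]'

```text
time_s: 27.87
tcp_pos: [0.6095, -0.2355, 0.1398]
ee_rot: [[-0.001, -0.972, 0.236], [0.0, 0.236, 0.972], [-1.0, 0.001, 0.0]]
wrist_force: [-0.7, 0.6, -0.3]
gripper_width: 0.118
```

```bash
python3 plan.py .6108 -.2355 .05 166; python3 - <<'E'
from station import *
import cv2
w=viewer.capture("wrist");a=viewer.capture("scene")["image"][140:350,300:470]
cv2.imwrite("pics/w2.png",cv2.hconcat([w["image"],cv2.resize(a,None,fx=2,fy=2)[:,:240]])[:,:,::-1])
E
```

```text
tcp [ 0.6095 -0.2355  0.1398] yaw 166.3 w 0.118 F [-0.7  0.6 -0.3] t 27.87
  t [ 0.1198 -0.0018  0.0003] a [ 0.0019  0.     -0.0003] rows 2.2
```

View pics/w2.png

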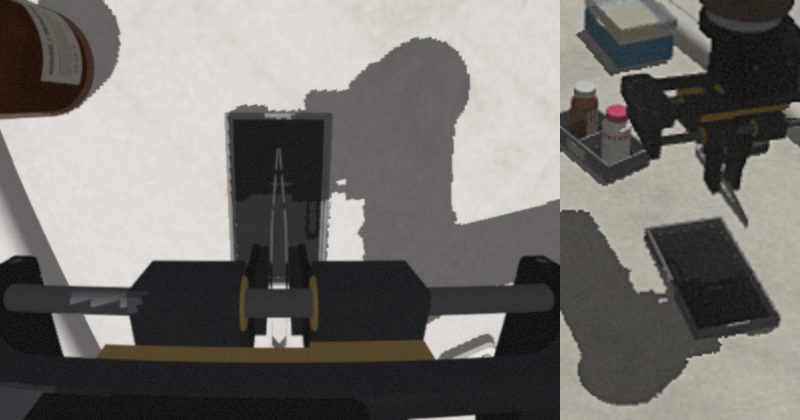

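The tweezers hang level and in line over the tray (wrist view: tip at (278,150), inside the tray walls at columns 232 and 328). Lowering.

play_rows --commands '[{"ax": 0,"fingers": 1,"tx": 0.04,"ty": -0.002,"tz": 0,"ay": 0,"az": 0},{"ax": 0,"fingers": 1,"tx": 0.08,"ty": -0.002,"tz": 0,"ay": 0,"az": 0},{"ax": 0,"fingers": 1,"tx": 0.115,"ty": -0.002,"tz": 0,"ay": 0,"az": 0},{"ax": 0,"fingers": 1,"tx": 0.13,"ty": -0.002,"tz": 0,"ay": 0,"az": 0},{"ax": 0,"fingers": 1,"tx": 0.13,"ty": -0.002,"tz": 0,"ay": 0,"az": 0}]'

```text
time_s: 28.38
tcp_pos: [0.609, -0.2355, 0.0394]
ee_rot: [[-0.007, -0.971, 0.237], [0.001, 0.237, 0.971], [-1.0, 0.007, -0.0]]
wrist_force: [-0.0, -0.1, -1.2]
gripper_width: 0.12
```

play_rows --commands '[{"ax": 0,"fingers": 1,"tx": 0,"ty": 0,"tz": 0,"ay": 0,"az": 0},{"ax": 0,"fingers": 1,"tx": 0,"ty": 0,"tz": 0,"ay": 0,"az": 0},{"ax": 0,"fingers": 1,"tx": 0,"ty": 0,"tz": 0,"ay": 0,"az": 0}]'

```text
time_s: 28.63
tcp_pos: [0.6126, -0.2362, 0.045]
ee_rot: [[0.004, -0.971, 0.237], [-0.001, 0.237, 0.972], [-1.0, -0.004, 0.0]]
wrist_force: [0.4, -0.4, 0.1]
gripper_width: 0.121
```

```bash
python3 plan.py .6108 -.2355 .0245 166
```

```text
tcp [ 0.6126 -0.2362  0.045 ] yaw 166.3 w 0.121 F [ 0.4 -0.4  0.1] t 28.63
  t [0.0273 0.0027 0.0003] a [0.0016 0.     0.0013] rows 0.5
```

play_rows --commands '[{"ax": 0,"fingers": 1,"tx": 0.01,"ty": 0.001,"tz": 0,"ay": 0,"az": 0},{"ax": 0,"fingers": 1,"tx": 0.018,"ty": 0.002,"tz": 0,"ay": 0,"az": 0},{"ax": 0,"fingers": 1,"tx": 0.024,"ty": 0.002,"tz": 0,"ay": 0,"az": 0},{"ax": 0,"fingers": 1,"tx": 0.026,"ty": 0.002,"tz": 0,"ay": 0,"az": 0},{"ax": 0,"fingers": 1,"tx": 0.026,"ty": 0.002,"tz": 0,"ay": 0,"az": 0}]'

```text
time_s: 29.05
tcp_pos: [0.6093, -0.2354, 0.0235]
ee_rot: [[-0.001, -0.971, 0.237], [0.0, 0.237, 0.971], [-1.0, 0.001, -0.0]]
wrist_force: [-1.9, 0.7, 4.1]
gripper_width: 0.121
```

play_rows --commands '[{"ax": 0,"fingers": 1,"tx": 0,"ty": 0,"tz": 0,"ay": 0,"az": 0},{"ax": 0,"fingers": 1,"tx": 0,"ty": 0,"tz": 0,"ay": 0,"az": 0}]'

```text
time_s: 29.22
tcp_pos: [0.6092, -0.2354, 0.0235]
ee_rot: [[-0.001, -0.971, 0.237], [0.0, 0.237, 0.971], [-1.0, 0.001, -0.0]]
wrist_force: [-2.6, 2.0, 3.5]
gripper_width: 0.121
```

```bash
python3 plan.py .6108 -.2355 .0243 166
```

```text
tcp [ 0.6092 -0.2354  0.0235] yaw 166.3 w 0.121 F [-2.6  2.   3.5] t 29.22
  t [-0.0011 -0.002   0.0004] a [ 0.0015 -0.     -0.0004] rows 0.0
```

Light contact with the tray floor (about 4 N). I'll open partway (inside the tray walls), lift straight up and swing clear.

play_rows --commands '[{"ax": 0,"fingers": 0.6,"tx": 0,"ty": 0,"tz": 0,"ay": 0,"az": 0},{"ax": 0,"fingers": 0.4,"tx": 0,"ty": 0,"tz": 0,"ay": 0,"az": 0},{"ax": 0,"fingers": 0.4,"tx": 0,"ty": 0,"tz": 0,"ay": 0,"az": 0},{"ax": 0,"fingers": 0.4,"tx": 0,"ty": 0,"tz": 0,"ay": 0,"az": 0},{"ax": 0,"fingers": 0.4,"tx": 0,"ty": 0,"tz": 0,"ay": 0,"az": 0}]'

```text
time_s: 29.63
tcp_pos: [0.6098, -0.2356, 0.023]
ee_rot: [[0.0, -0.971, 0.238], [0.0, 0.238, 0.971], [-1.0, -0.0, 0.0]]
wrist_force: [0.1, 0.6, -0.1]
gripper_width: 0.292
```

play_rows --commands '[{"ax": 0,"fingers": 0.4,"tx": -0.02,"ty": 0,"tz": 0,"ay": 0,"az": 0},{"ax": 0,"fingers": 0.4,"tx": -0.06,"ty": 0,"tz": 0,"ay": 0,"az": 0},{"ax": 0,"fingers": 0.4,"tx": -0.11,"ty": 0,"tz": 0,"ay": 0,"az": 0},{"ax": 0,"fingers": 0.4,"tx": -0.16,"ty": 0,"tz": 0,"ay": 0,"az": 0},{"ax": 0,"fingers": 0.4,"tx": -0.21,"ty": 0,"tz": 0,"ay": 0,"az": 0}]'

```text
time_s: 30.05
tcp_pos: [0.6095, -0.2355, 0.1822]
ee_rot: [[-0.0, -0.971, 0.237], [-0.0, 0.237, 0.971], [-1.0, 0.0, -0.0]]
wrist_force: [0.6, -1.0, 0.2]
gripper_width: 0.302
```

play_rows --commands '[{"ax": 0,"fingers": 0.4,"tx": -0.05,"ty": 0.25,"tz": 0,"ay": 0,"az": 0},{"ax": 0,"fingers": 0.4,"tx": -0.05,"ty": 0.25,"tz": 0,"ay": 0,"az": 0},{"ax": 0,"fingers": 0.4,"tx": -0.05,"ty": 0.25,"tz": 0,"ay": 0,"az": 0},{"ax": 0,"fingers": 0.4,"tx": -0.05,"ty": 0.25,"tz": 0,"ay": 0,"az": 0},{"ax": 0,"fingers": 0.4,"tx": -0.05,"ty": 0.25,"tz": 0,"ay": 0,"az": 0}]'

```text
time_s: 30.47
tcp_pos: [0.4238, -0.1904, 0.2189]
ee_rot: [[-0.0, -0.971, 0.238], [0.001, 0.238, 0.971], [-1.0, 0.0, 0.001]]
wrist_force: [-0.8, -0.2, 0.3]
gripper_width: 0.299
```

play_rows --commands '[{"ax": 0,"fingers": 0.4,"tx": 0,"ty": 0,"tz": 0,"ay": 0,"az": 0},{"ax": 0,"fingers": 0.4,"tx": 0,"ty": 0,"tz": 0,"ay": 0,"az": 0},{"ax": 0,"fingers": 0.4,"tx": 0,"ty": 0,"tz": 0,"ay": 0,"az": 0}]'

```text
time_s: 30.72
tcp_pos: [0.4284, -0.1912, 0.2186]
ee_rot: [[0.002, -0.971, 0.237], [-0.0, 0.237, 0.971], [-1.0, -0.002, 0.0]]
wrist_force: [0.4, -0.3, 0.3]
gripper_width: 0.298
```

```bash
python3 - <<'E'
from station import *
from est import *
P={n:viewer.capture(n) for n in("top","scene")}
for n in P: print(n,{k:[(d["uv"],round(d["score"],2)) for d in spotter.find_in(k,P[n])] for k in("lab_timer","cup_lid","tweezers","large_vial_a","small_vial_a")})
a=cv2.resize(P["top"]["image"][140:290,140:420,::-1],(800,429),interpolation=2)
cv2.imwrite("pics/f1.png",a)
cv2.imwrite("pics/f2.png",cv2.resize(P["scene"]["image"][140:360,170:430,::-1],(700,592),interpolation=2))
s=r.sense();print(s["tcp_pos"],s["time_s"],s["wrist_force"])
E
```

```text
top {'lab_timer': [], 'cup_lid': [([156.9, 244.8], 0.89)], 'tweezers': [([348.7, 173.4], 0.65)], 'large_vial_a': [([262.0, 169.6], 0.57), ([279.4, 167.9], 0.47)], 'small_vial_a': [([199.3, 172.9], 0.67), ([181.0, 173.6], 0.67)]}
scene {'lab_timer': [], 'cup_lid': [([195.1, 174.2], 0.64)], 'tweezers': [([372.7, 271.8], 0.6), ([198.1, 176.0], 0.32)], 'large_vial_a': [([327.7, 208.2], 0.79), ([314.8, 194.9], 0.51)], 'small_vial_a': [([283.4, 172.2], 0.58)]}
[ 0.42767566 -0.19106064  0.21818329] 31.3167 [ 0.29863329  0.44300468 -0.2741136 ]
```

View pics/f1.png

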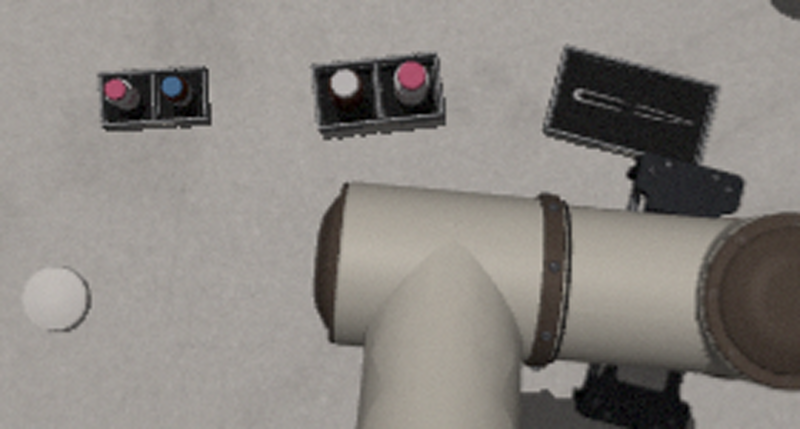

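View pics/f2.png

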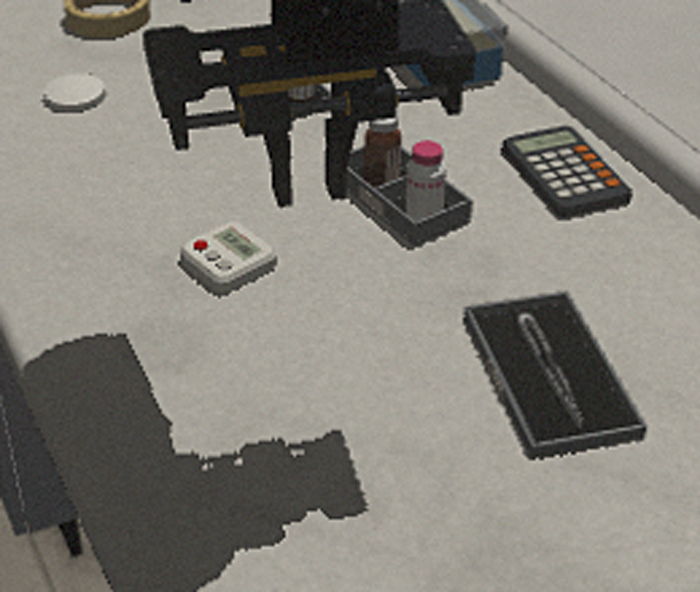

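All five things are in place: two vials upright in each two-bay tray, and the tweezers flat along the long tray. The timer and lid are where they were, and the gripper touches nothing. Handing in.

```bash
python3 -c "
from station import *
print(job.finish_job())"
```

```text
the job is handed in; nothing more can be done
None
```

The job is done and handed in at about 31 s, well under the 112 s limit. The hand-in gives no verdict, so the outcome rests on my own checks.

- **Small vials:** both stand upright in the low tray, one to a bay: pink cap in the +y bay, blue cap in the −y bay.
- **Large vials:** both stand upright in the deeper tray, one to a bay: white cap in the +y bay, pink cap in the −y bay.
- **Tweezers:** they lie flat and lengthways on the floor of the long tray, clear of its walls.
- **Bystanders:** in the last scene view the timer and the cup lid are where they started. The top view confirms the lid, but the arm hides the timer there. I compared positions by eye rather than measuring them again.
- **Gripper:** it ended about 0.22 m above the bench, touching nothing.

Some checks were weaker or disagreed:

- **Missed detections:** on the final pictures the trained networks did not report the timer in either view. They found only one small vial in the scene view, where the gripper hides that tray. They also gave one low-score (0.32) false tweezers hit on the cup lid. I went by the pictures in those cases.
- **Contact force:** the wrist force briefly read about 23 N when small_vial_a was set down, and about 4 N when the tweezers touched the tray floor. Both are below the limits.

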